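# Stack the roller flanges and press the bearing blocks home

## Robot

A 6-joint arm with a two-finger parallel gripper is mounted at the origin on the work surface. World frame = base frame: x ahead of the robot, y to its left, z up, the work surface at z = 0. Lengths are in m, angles in rad, forces in N, time in s.
With the tool pointing down it reaches from about 0.275 to 0.875 m from the base axis. Payload 12.5 kg.
Tool frame: the origin (TCP) lies midway between the tips of the shut fingers; the grasp point (between the pads) lies 19 mm behind it; z points along the fingers, x is the direction in which the jaws open and shut, and the axes are right-handed (so a half turn about z gives the same grasp; the last joint's range is limited). The gripper opens to 85 mm and grips with 20 to 120 N. Pads are 22 mm wide; open, the fingers measure 114 mm over their backs; the gripper's body (76 mm by 85 mm) begins 54 mm behind the grasp point. The pads swing forward as they close: fully open they stand 13 mm farther back than shut.
Start: joints at [-1.378, 0.351, 1.652, -0, 1.139, -0.085], TCP at [0.151, -0.529, 0.231] pointing down, gripper open.
Joint ranges: [-2.75, 2.75], [-0.79, 2.1], [0.01, 2.65], [-1.57, 4.71], [0.07, 3.14], [-2.87, 2.87]. Speed limits (rad/s): [2.22, 2.22, 2.79, 3.14, 3.14, 3.14].

## Interface

Orientations are given as a unit quaternion [x, y, z, w].
In Python, from station import sense, camera, camera_model, hand_in, silhouettes gives the robot as it stands. The module is installed in compiled form; this text tells all that it offers.
- The arm moves only by the tool jog_arm, never from a script. Its arguments are lists of equal length, an entry for each row: "dp": the shift along the tool's x, y, z in mm, a list of three; "twist": the turn, a rotation vector about the tool's x, y, z in rad, a list of three. In form: {"dp": [[x, y, z], ...], "twist": [[ax, ay, az], ...]}. A call has 1 to 10 rows; each row is the pose to reach, as a shift and turn from the pose commanded when the call began, along the tool's axes at that moment; what a row does not reach only later rows make up. A row lasts 1/12 s, in which the tool goes at most 41.7 mm and 7.16 degrees, less where a joint would pass 70% of its speed; a pose out of reach is approached as far as the arm can. A call with a gripper value outside its range is refused whole. "claw" is the opening, from -1 (shut) to 1 (fully open), set as the call begins (left out, the last holds). The fingers move at their own pace and stop on an object; "newtons" is the grip in N (left out, the last holds). Time passes only in rows, so rows that repeat a pose let the fingers close. It gives the time, the measured TCP pose, the force and the opening at its end, in the units of the state.
- sense(): the state, without advancing time (a new reading comes with each control period).
- camera(name): name is "side" or "top" or "wrist"; returns (picture, depth): 420x560x3 uint8, red, green, blue; 420x560 float32, m along the optical axis (not along the pixel's ray), 0 where there is no reading.
- camera_model(name): a dict with "fx", "fy", "cx", "cy" (pixels), "dist_coeffs" ([k1, k2, p1, p2, k3] as OpenCV has them; the pictures are not rectified), "world_from_camera" (4x4, takes a point from camera to world coordinates); the wrist camera has in their place "mount" (4x4, takes a point from camera to tool coordinates, whose origin is the TCP and whose axes are the tool frame's). Camera axes: x right, y up, looking along -z (the intrinsics and any distortion apply to the point x, -y, -z); pixel columns grow to the right and rows downward; lengths in m; the calibration is good to about 2 mm. A picture is of the moment at which its call begins: read the wrist's pose just before it. camera_model takes no time and is no camera call.
- hand_in(): hands the job in, once; it reports no verdict.
Trained networks look in the newest picture that a camera, given by its name, has taken for a name from the list of things; names that differ only in an ending like _2 or _b are one class to them, and where a whole thing is asked for, a point or a joint stands for the part that bears it (a point fixed in the world has none). Each returns a list of dicts, best first, with "confidence" (0 to 1); they miss things now and then, are a little off and sometimes report something else, mostly with a low value. They report only what shows in the picture. A call takes as long as a camera call. They do not tell look-alikes from the thing itself.
- silhouettes(camera, thing): "pixels" (420x560 bool, what is visible of it) and "bbox" ([left, top, right, bottom] in pixels, round what is visible of it).
The state is a dict: "t": time; "joint_positions": joint angles; "qd": joint speeds; "effort": joint torques, N m; "ee_pos": TCP position; "eef_rot": TCP orientation; "force": force on the tool from outside, world axes, zero at the start; "wrist_torque": the same for the moment, N m; "finger_gap": opening from 0.0 (shut) to 1.0 (fully open).
Only numpy, scipy, OpenCV 4.12 (cv2) and the standard library are available. Lean on these libraries where they do the work, as an engineer would, in place of code of your own. Each camera call takes 0.05 s, during which the arm holds its last target.

## Task

Get the kit ready for the next conveyor roller. Stack all the flanged parts that are there on the spigot stand, flange face down, the widest at the bottom and then by size, each fully home over the spigot or the hub below it; and press the two dark grey plastic bearing blocks flush into the pockets of the aluminium fixture. Leave the chrome sleeve standing where it is.

Things in the scene. Friction and masses are not known exactly. Their poses are not given: they have to be found in the camera images.
- flange_120_mid (a point): Flanged roller part of bright steel: a round flange 120 mm in diameter and 14 mm thick, lying face down, with a solid hub 44 mm in diameter rising from its middle to 40 mm above the face (3 mm chamfer at the hub's top). In the face (underside) is a blind centring recess 47 mm in diameter and 10 mm deep. Point: on the axis, 20 mm above the face. z axis up along the hub. May be absent.
- flange_108_mid (a point): Flanged roller part of dark iron: a round flange 108 mm in diameter and 14 mm thick, lying face down, with a solid hub 44 mm in diameter rising from its middle to 40 mm above the face (3 mm chamfer at the hub's top). In the face (underside) is a blind centring recess 47 mm in diameter and 10 mm deep. Point: on the axis, 20 mm above the face. z axis up along the hub. May be absent.
- flange_96_mid (a point): Flanged roller part of bright steel: a round flange 96 mm in diameter and 14 mm thick, lying face down, with a solid hub 44 mm in diameter rising from its middle to 40 mm above the face (3 mm chamfer at the hub's top). In the face (underside) is a blind centring recess 47 mm in diameter and 10 mm deep. Point: on the axis, 20 mm above the face. z axis up along the hub. May be absent.
- flange_84_mid (a point): Flanged roller part of dark iron: a round flange 84 mm in diameter and 14 mm thick, lying face down, with a solid hub 44 mm in diameter rising from its middle to 40 mm above the face (3 mm chamfer at the hub's top). In the face (underside) is a blind centring recess 47 mm in diameter and 10 mm deep. Point: on the axis, 20 mm above the face. z axis up along the hub. May be absent.
- flange_72_mid (a point): Flanged roller part of pale green plastic: a round flange 72 mm in diameter and 14 mm thick, lying face down, with a solid hub 44 mm in diameter rising from its middle to 40 mm above the face (3 mm chamfer at the hub's top). In the face (underside) is a blind centring recess 47 mm in diameter and 10 mm deep. Point: on the axis, 20 mm above the face. z axis up along the hub. May be absent.
- block0_mid (a point): Dark grey plastic bearing block, 80 mm (its x) by 44 mm (its y) by 32 mm high, one of two alike; either fits either pocket, either way round. Point at its centre, 16 mm above its underside.
- pocket0 (a point): Pocket of the fixed aluminium fixture (116 x 176 mm, 44 mm high): 84 mm along x, 48 mm along y, the two pockets side by side, centres 92 mm apart. Point at the middle of its mouth, level with the fixture's top. Its floor is an ejector pad (see joint), at first 12 to 16 mm below the mouth, so that a block set in stands 16 to 20 mm proud.
- pad0 (a joint): Ejector pad of pocket0: travel in m, 0 = highest (12 mm below the mouth), 0.020 = lower stop (32 mm below, where a block is flush); grows as it is pressed down. Held by friction: about 8 N moves it and it stays where it is left.
- block1_mid (a point): Dark grey plastic bearing block, 80 mm (its x) by 44 mm (its y) by 32 mm high, one of two alike; either fits either pocket, either way round. Point at its centre, 16 mm above its underside.
- pocket1 (a point): Pocket of the fixed aluminium fixture (116 x 176 mm, 44 mm high): 84 mm along x, 48 mm along y, the two pockets side by side, centres 92 mm apart. Point at the middle of its mouth, level with the fixture's top. Its floor is an ejector pad (see joint), at first 12 to 16 mm below the mouth, so that a block set in stands 16 to 20 mm proud.
- pad1 (a joint): Ejector pad of pocket1: travel in m, 0 = highest (12 mm below the mouth), 0.020 = lower stop (32 mm below, where a block is flush); grows as it is pressed down. Held by friction: about 8 N moves it and it stays where it is left.
- spigot_top (a point): Top centre of the spigot (44 mm diameter, 14 mm high, top 26 mm above the table) on a fixed round stand (130 mm diameter, 12 mm thick). A seated part rests with its recess roof on the spigot's top, its face 10 mm below that. The next seats likewise over the hub below, 30 mm higher. Play 1.5 mm all round, so a stack may stand a few mm off axis: aim at the hub below.
- sleeve_mid (a point): Chrome spacer sleeve, a bystander: a tube 50 mm in diameter, 70 mm high, standing on end. Point at its centre, half-way up.
Things that resemble listed ones, but are neither listed nor needed, are in the scene too. What is shaped like the part that bears block0_mid but blue or green is not meant. Leave any yellow look-alike of the part that bears block1_mid alone.

How it is judged:
At the end, for the whole second after the job is handed in: Every flanged part present sits level (0.06 rad), at rest, within 10 mm of the spigot axis and 3 mm of a seated height, each wider one below all narrower; each block in a pocket, centred within 5 mm, flush within 2.5 mm, level; the sleeve upright and moved under 40 mm (horizontal distance between each of flange_120_mid, flange_108_mid, flange_96_mid, flange_84_mid, flange_72_mid and spigot_top below 0.01 m and angle between each of flange_120_mid, flange_108_mid, flange_96_mid, flange_84_mid, flange_72_mid's own z axis and vertical below 0.06 rad and linear speed of each of flange_120, flange_108, flange_96, flange_84, flange_72, block0, block1 below 0.02 m/s and (z of flange_120_mid in the frame of spigot_top between 0.007 and 0.013 m or z of flange_120_mid in the frame of spigot_top between 0.037 and 0.043 m or z of flange_120_mid in the frame of spigot_top between 0.067 and 0.073 m or z of flange_120_mid in the frame of spigot_top between 0.097 and 0.103 m or z of flange_120_mid in the frame of spigot_top between 0.127 and 0.133 m) and z of each of flange_108_mid, flange_96_mid, flange_84_mid, flange_72_mid in the frame of flange_120_mid above 0.025 m and (z of flange_108_mid in the frame of spigot_top between 0.007 and 0.013 m or z of flange_108_mid in the frame of spigot_top between 0.037 and 0.043 m or z of flange_108_mid in the frame of spigot_top between 0.067 and 0.073 m or z of flange_108_mid in the frame of spigot_top between 0.097 and 0.103 m or z of flange_108_mid in the frame of spigot_top between 0.127 and 0.133 m) and z of each of flange_96_mid, flange_84_mid, flange_72_mid in the frame of flange_108_mid above 0.025 m and (z of flange_96_mid in the frame of spigot_top between 0.007 and 0.013 m or z of flange_96_mid in the frame of spigot_top between 0.037 and 0.043 m or z of flange_96_mid in the frame of spigot_top between 0.067 and 0.073 m or z of flange_96_mid in the frame of spigot_top between 0.097 and 0.103 m or z of flange_96_mid in the frame of spigot_top between 0.127 and 0.133 m) and z of each of flange_84_mid, flange_72_mid in the frame of flange_96_mid above 0.025 m and (z of flange_84_mid in the frame of spigot_top between 0.007 and 0.013 m or z of flange_84_mid in the frame of spigot_top between 0.037 and 0.043 m or z of flange_84_mid in the frame of spigot_top between 0.067 and 0.073 m or z of flange_84_mid in the frame of spigot_top between 0.097 and 0.103 m or z of flange_84_mid in the frame of spigot_top between 0.127 and 0.133 m) and z of flange_72_mid in the frame of flange_84_mid above 0.025 m and (z of flange_72_mid in the frame of spigot_top between 0.007 and 0.013 m or z of flange_72_mid in the frame of spigot_top between 0.037 and 0.043 m or z of flange_72_mid in the frame of spigot_top between 0.067 and 0.073 m or z of flange_72_mid in the frame of spigot_top between 0.097 and 0.103 m or z of flange_72_mid in the frame of spigot_top between 0.127 and 0.133 m) and ((horizontal distance between block0_mid and pocket0 below 0.005 m and z of block0_mid in the frame of pocket0 between -0.0185 and -0.0135 m and angle between the z axis of block0_mid and the z axis of pocket0, either way round below 0.06 rad) or (horizontal distance between block0_mid and pocket1 below 0.005 m and z of block0_mid in the frame of pocket1 between -0.0185 and -0.0135 m and angle between the z axis of block0_mid and the z axis of pocket1, either way round below 0.06 rad)) and ((horizontal distance between block1_mid and pocket0 below 0.005 m and z of block1_mid in the frame of pocket0 between -0.0185 and -0.0135 m and angle between the z axis of block1_mid and the z axis of pocket0, either way round below 0.06 rad) or (horizontal distance between block1_mid and pocket1 below 0.005 m and z of block1_mid in the frame of pocket1 between -0.0185 and -0.0135 m and angle between the z axis of block1_mid and the z axis of pocket1, either way round below 0.06 rad)) and angle between sleeve_mid's own z axis and vertical below 0.1 rad); the robot touches nothing.
It fails at once if the chrome sleeve is knocked over or shifted by more than 40 mm (distance of sleeve_mid from where it was at the start of the episode above 0.04 m or angle between sleeve_mid's own z axis and vertical above 0.5 rad).
Of flange_120, flange_108, flange_96, flange_84, flange_72 only 3 to 5 are there at a start; the rules pass over those that are not, and their reading is None.
At some moment in a run one of flange_120, flange_108, flange_96, flange_84, flange_72, block0, block1 may be knocked a few centimetres aside while the robot is not near it.
It also fails if it takes over 210 s, if anything falls off the work surface, if the arm or the gripper's body presses on something with over 40 N, if the wrist force passes 120 N, or if a joint passes its speed limit or range.

## Working session

There is one attempt and no reset: what is moved stays moved. The work goes in short steps, Python scripts to look and compute and a tool call to move; the robot and the scene stay as the last step left them, time stands still between calls to the robot, and variables do not carry over. Pictures are saved under pics/ and viewed, and the job is handed in when it is done.

Besides the shell and the picture viewer there is one more tool, called after "Call:" as name(argument=value, ...), one argument or row to a line, values as JSON. jog_arm: Moves the arm, as the interface text tells. Its arguments: {"type":"object","properties":{"dp":{"type":"array"},"twist":{"type":"array"},"claw":{"type":"number"},"newtons":{"type":"number"}},"required":["dp","twist"]}

```bash
mkdir -p pics; cat > h.py <<'E'
import numpy as np, cv2
from scipy.spatial.transform import Rotation as R
from station import sense, camera, camera_model, hand_in, silhouettes
def snap(cam,fn=None):
    s=sense(); rgb,d=camera(cam); m=camera_model(cam)
    if fn: cv2.imwrite('pics/'+fn,rgb[:,:,::-1])
    if cam=='wrist':
        T=np.eye(4);T[:3,:3]=R.from_quat(s['eef_rot']).as_matrix();T[:3,3]=s['ee_pos'];W=T@np.array(m['mount'])
    else: W=np.array(m['world_from_camera'])
    return rgb,d,m,W
def cloud(d,m,W):
    h,w=d.shape;v,u=np.mgrid[0:h,0:w].astype(np.float64)
    K=np.array([[m['fx'],0,m['cx']],[0,m['fy'],m['cy']],[0,0,1.]])
    p=cv2.undistortPoints(np.stack([u.ravel(),v.ravel()],1)[:,None],K,np.array(m['dist_coeffs'],float))[:,0].reshape(h,w,2)
    P=np.stack([p[...,0]*d,-p[...,1]*d,-d],-1)
    P=P@W[:3,:3].T+W[:3,3]
    P[d<=0]=np.nan
    return P
def toolmove(target,rotz=None):
    "world target TCP -> dp in tool mm"
    s=sense();Rm=R.from_quat(s['eef_rot']).as_matrix()
    return (Rm.T@(np.array(target)-np.array(s['ee_pos'])))*1000
E
python3 - <<'E'
from h import *
for k,v in sense().items(): print(k,np.round(v,3))
for c in ['top','side','wrist']:
    r,d,m,W=snap(c,c+'0.png'); print(c,m['fx'],m['dist_coeffs'],np.round(W,3).tolist())
    np.savez(c+'0.npz',r=r,P=cloud(d,m,W))
print(camera_model('wrist')['mount'])
E
```

```text
t 0.0
joint_positions [-1.378  0.351  1.652  0.     1.139 -0.085]
qd [ 0.002 -0.001  0.001 -0.001  0.001  0.   ]
effort [-1.000e-03 -5.061e+01 -2.914e+01 -0.000e+00  5.000e-03  0.000e+00]
ee_pos [ 0.151 -0.529  0.231]
eef_rot [ 0.798 -0.602 -0.    -0.   ]
force [-0.285  0.618 -0.186]
wrist_torque [-0.052 -0.059 -0.035]
finger_gap 1.003
top 509.1080555291623 [-0.05011619  0.          0.          0.          0.        ] [[-0.002, 0.988, -0.154, 0.344], [-1.0, -0.0, 0.009, 0.058], [0.009, 0.154, 0.988, 1.291], [0.0, 0.0, 0.0, 1.0]]
side 521.3820611967222 [-0.19355278  0.          0.          0.          0.        ] [[-0.997, 0.048, -0.056, 0.461], [-0.074, -0.554, 0.829, 1.104], [0.009, 0.831, 0.556, 0.756], [0.0, 0.0, 0.0, 1.0]]
wrist 339.1603661483875 [-0.07013682  0.          0.          0.          0.        ] [[0.275, 0.914, 0.299, 0.229], [-0.962, 0.261, 0.085, -0.507], [-0.0, -0.311, 0.95, 0.373], [0.0, 0.0, 0.0, 1.0]]
[[ 9.99999753e-01 -9.34911408e-05 -6.97202033e-04  7.35589858e-04]
 [-3.05936976e-04 -9.50285991e-01 -3.11378293e-01 -8.13695401e-02]
 [-6.33430213e-04  3.11378429e-01 -9.50285785e-01 -1.41868357e-01]
 [ 0.00000000e+00  0.00000000e+00  0.00000000e+00  1.00000000e+00]]
```

View pics/top0.png

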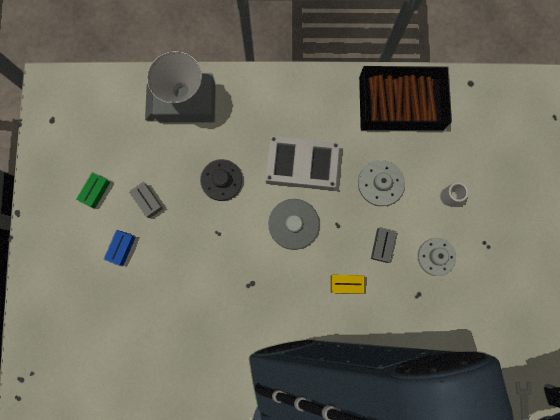

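View pics/side0.png

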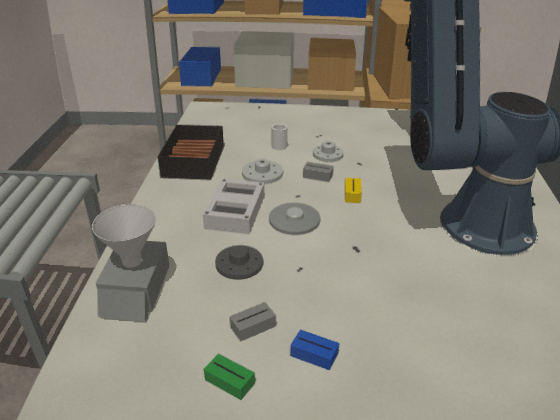

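The top view shows three flanges (dark at 222,180; bright at 381,183 and 437,256), the stand at (294,224), the fixture at (303,162), grey blocks at (146,200) and (384,245), and the sleeve at (456,194).

```bash
python3 - <<'E'
from h import *
for c in ['top','side']:
    r,d,m,W=snap(c); P=cloud(d,m,W)
    for n in ['flange_120_mid','flange_108_mid','flange_96_mid','flange_84_mid','flange_72_mid','block0_mid','sleeve_mid']:
        for s in silhouettes(c,n):
            if s['confidence']<.3: continue
            q=P[s['pixels']]; q=q[~np.isnan(q[:,0])]
            if len(q)==0: continue
            col=r[s['pixels']].mean(0)
            zt=np.percentile(q[:,2],98)
            print(c,n,round(s['confidence'],2),s['bbox'],'med',np.median(q,0).round(3),'ztop',zt.round(3),'ext',(np.percentile(q,99,0)-np.percentile(q,1,0)).round(3),col.round())
z=np.load('top0.npz');P=z['P']
for uv in [(294,224),(303,162),(285,162),(322,163),(350,300),(330,330),(100,250)]: print(uv,P[uv[1],uv[0]].round(4))
E
```

```text
top flange_120_mid 0.78 [359.2, 156.4, 402.4, 207.3] med [ 0.609 -0.207  0.014] ztop 0.043 ext [0.118 0.116 0.045] [120. 122. 112.]
top flange_108_mid 0.66 [200.7, 158.8, 243.2, 201.3] med [0.616 0.202 0.015] ztop 0.042 ext [0.102 0.1   0.037] [52. 51. 49.]
top flange_108_mid 0.52 [267.9, 199.1, 321.7, 249.6] med [0.505 0.019 0.012] ztop 0.028 ext [0.12  0.122 0.026] [96. 98. 92.]
top flange_96_mid 0.69 [419.0, 239.9, 454.1, 274.0] med [ 0.42  -0.34   0.015] ztop 0.043 ext [0.086 0.09  0.037] [117. 119. 110.]
top block0_mid 0.97 [129.8, 182.1, 165.0, 218.4] med [0.563 0.388 0.031] ztop 0.037 ext [0.083 0.071 0.039] [91. 90. 84.]
top block0_mid 0.85 [80.1, 174.7, 110.7, 206.3] med [0.589 0.526 0.031] ztop 0.037 ext [0.081 0.067 0.035] [27. 95. 40.]
top block0_mid 0.61 [104.5, 228.9, 136.7, 267.6] med [0.444 0.451 0.031] ztop 0.037 ext [0.082 0.063 0.038] [ 35.  66. 119.]
top sleeve_mid 0.96 [437.9, 181.7, 467.0, 203.1] med [ 0.578 -0.384  0.048] ztop 0.073 ext [0.048 0.048 0.076] [105. 103.  97.]
side flange_120_mid 0.71 [240.6, 162.6, 281.5, 181.9] med [ 0.608 -0.189  0.016] ztop 0.0
[... 494 characters left out ...]
6 0.405 0.031] ztop 0.036 ext [0.085 0.076 0.036] [105. 104.  98.]
side block0_mid 0.84 [201.2, 354.0, 256.7, 401.2] med [0.589 0.54  0.032] ztop 0.036 ext [0.086 0.068 0.034] [ 54. 111.  60.]
side block0_mid 0.77 [294.0, 330.0, 340.7, 369.3] med [0.445 0.467 0.032] ztop 0.036 ext [0.084 0.064 0.033] [ 44.  72. 130.]
side sleeve_mid 0.71 [269.3, 122.0, 288.3, 146.1] med [ 0.576 -0.366  0.048] ztop 0.071 ext [0.046 0.052 0.066] [141. 138. 132.]
(294, 224) [0.5037 0.0164 0.0208]
(303, 162) [ 0.6585 -0.0065  0.042 ]
(285, 162) [0.6606 0.0388 0.0335]
(322, 163) [ 0.6592 -0.0556  0.029 ]
(350, 300) [ 0.3144 -0.123   0.0047]
(330, 330) [ 0.2405 -0.0729 -0.0054]
(100, 250) [ 0.4402  0.5114 -0.0054]
```

View pics/wrist0.png

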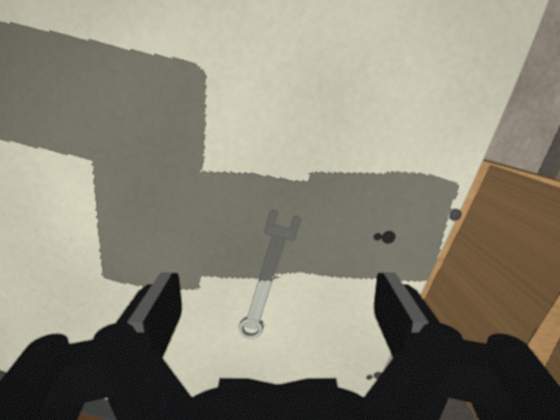

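```bash
cat >> h.py <<'E'
def plan(x,y,z,yawdeg=None):
    s=sense();R0=R.from_quat(s['eef_rot']).as_matrix()
    cur=np.degrees(np.arctan2(R0[1,0],R0[0,0]))
    q1=np.degrees(np.arctan2(y,x))
    if yawdeg is None: yawdeg=cur
    c=[]
    for k in range(-3,4):
        yw=yawdeg+180*k; q6=q1-yw
        if abs(q6)<150: c.append((abs(yw-(np.degrees(s['joint_positions'][0]-s['joint_positions'][5]))),yw,q6))
    c.sort(); yw=c[0][1]; q6=c[0][2]
    curu=np.degrees(s['joint_positions'][0]-s['joint_positions'][5])
    a=np.radians(yw)
    Rt=np.array([[np.cos(a),np.sin(a),0],[np.sin(a),-np.cos(a),0],[0,0,-1]])
    dp=R0.T@(np.array([x,y,z])-s['ee_pos'])*1000
    rv=R.from_matrix(R0.T@Rt).as_rotvec()
    # tilt parts + spin
    spin=-(yw-curu)
    print('t',round(s['t'],2),'cur',np.round(s['ee_pos'],4),'yaw',round(cur,2),'-> yaw',round(yw,1),'q6',round(q6,1),'dp',dp.round(1),'rotvec',rv.round(4),'unwrapped spin deg',round(spin,1),'F',np.round(s['force'],1),'gap',round(float(s['finger_gap']),3))
def rect(P,mask):
    q=P[mask];q=q[~np.isnan(q[:,0])]
    return cv2.minAreaRect((q[:,:2]*1000).astype(np.float32))
E
python3 - <<'E'
from h import *
z=np.load('top0.npz');P=z['P'];r=z['r']
def reg(u0,v0,u1,v1,zlo,zhi):
    m=np.zeros(P.shape[:2],bool);m[v0:v1,u0:u1]=True
    m&=(P[...,2]>zlo)&(P[...,2]<zhi);return m
print('blk1',rect(P,reg(360,218,408,272,.022,.05)))
print('blk0',rect(P,reg(125,175,168,222,.022,.05)))
print('fixt',rect(P,reg(255,128,350,195,.034,.06)))
print(np.nanmedian(P[reg(360,218,408,272,.022,.05)],0),np.nanmedian(P[reg(255,128,350,195,.034,.06)],0))
print('table',np.nanmedian(P[300:330,100:220].reshape(-1,3),0))
plan(.445,-.215,.20)
E
```

```text
blk1 ((451.74322509765625, -207.5081329345703), (45.039669036865234, 80.53113555908203), 76.5401382446289)
blk0 ((566.3746337890625, 391.6998291015625), (82.05320739746094, 44.29236602783203), 35.37858581542969)
fixt ((660.7901611328125, -4.3646087646484375), (176.2598876953125, 118.33847045898438), 84.07170104980469)
[ 0.45173018 -0.20654163  0.03144385] [ 0.66029024 -0.00362307  0.04361816]
table [ 0.27967433  0.35231078 -0.00064222]
t 0.95 cur [ 0.1508 -0.5289  0.2313] yaw -74.09 -> yaw -74.1 q6 48.3 dp [-221.2 -369.    31.3] rotvec [-0.  0. -0.] unwrapped spin deg 0.0 F [ 0.5  0.8 -0.1] gap 0.999
```

Call:
jog_arm(
  dp=[
    [-227,-378,31],
    [-227,-378,31],
    [-227,-378,31],
    [-227,-378,31],
    [-227,-378,31],
    [-227,-378,31],
    [-227,-378,31],
    [-227,-378,31],
    [-227,-378,31],
    [-227,-378,31],
  ],
  twist=[
    [0,0,0.513],
    [0,0,0.513],
    [0,0,0.513],
    [0,0,0.513],
    [0,0,0.513],
    [0,0,0.513],
    [0,0,0.513],
    [0,0,0.513],
    [0,0,0.513],
    [0,0,0.513],
  ],
  claw=1,
  newtons=60,
)

```text
t: 1.78
ee_pos: [0.4286, -0.2316, 0.203]
eef_rot: [-0.619, 0.785, -0.0, 0.0]
force: [0.6, -0.4, 0.1]
finger_gap: 0.996
```

```bash
python3 - <<'E'
from h import *
plan(.452,-.2075,.2,76.5)
E
```

```text
t 1.78 cur [ 0.4286 -0.2316  0.203 ] yaw -103.48 -> yaw -103.5 q6 78.8 dp [-28.9 -17.1   3. ] rotvec [-0.0005 -0.0002  0.0003] unwrapped spin deg 0.0 F [ 0.6 -0.4  0.1] gap 0.996
```

Call:
jog_arm(
  dp=[
    [-15,-8,1],
    [-15,-8,1],
    [-15,-8,1],
  ],
  twist=[
    [0,0,0],
    [0,0,0],
    [0,0,0],
  ],
)

```text
t: 2.03
ee_pos: [0.4391, -0.22, 0.2018]
eef_rot: [-0.62, 0.785, 0.0, -0.0]
force: [0.5, 0.4, 0.8]
finger_gap: 0.997
```

```bash
python3 - <<'E'
from h import *
plan(.452,-.2075,.2,76.5)
r,d,m,W=snap('wrist','w1.png');P=cloud(d,m,W);np.savez('w1.npz',r=r,P=P)
m=(P[...,2]>.022)&(P[...,2]<.05)&(abs(P[...,0]-.45)<.06)&(abs(P[...,1]+.207)<.06)
print(rect(P,m),np.nanmedian(P[m],0))
r,d,m,W=snap('top','top1.png')
E
```

```text
t 2.03 cur [ 0.4391 -0.22    0.2018] yaw -103.35 -> yaw -103.5 q6 78.8 dp [-15.1  -9.7   1.8] rotvec [ 0.0002 -0.0001  0.0025] unwrapped spin deg 0.1 F [0.5 0.4 0.8] gap 0.997
((452.19244384765625, -207.7429656982422), (44.12615966796875, 80.0904312133789), 76.30243682861328) [ 0.45473945 -0.2082803   0.03125656]
```

View pics/w1.png

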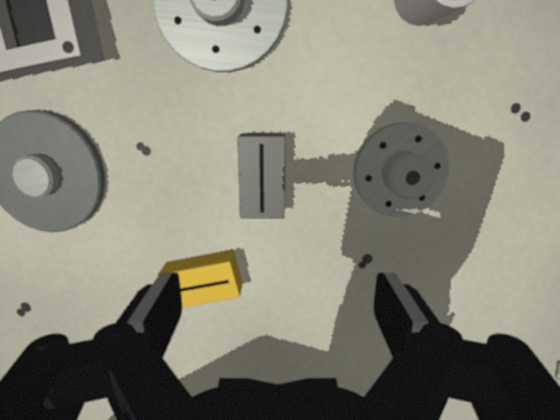

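View pics/top1.png

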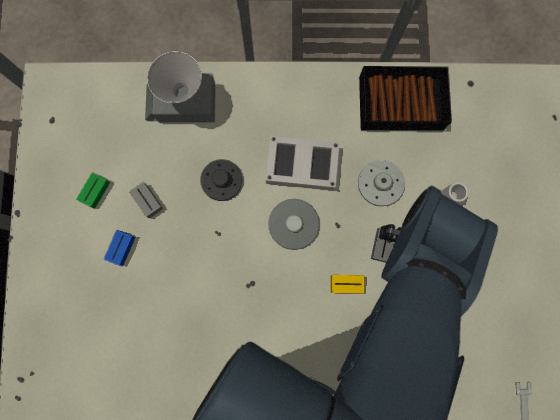

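Both grey blocks, three flanges (120 bright, 108 dark, 96 bright) and no others are visible, with the formerly hidden area now clear. The block in the wrist picture is at (262,175) and agrees with the top view within 1 mm. Approach it.

Call:
jog_arm(
  dp=[
    [-15,-9,100],
    [-15,-9,100],
    [-15,-9,100],
    [-15,-9,100],
    [-15,-9,100],
    [-15,-9,100],
  ],
  twist=[
    [0,0,0.005],
    [0,0,0.005],
    [0,0,0.005],
    [0,0,0.005],
    [0,0,0.005],
    [0,0,0.005],
  ],
)

```text
t: 2.63
ee_pos: [0.4514, -0.2093, 0.1033]
eef_rot: [-0.617, 0.787, -0.001, 0.0]
force: [-0.2, -0.1, 0.7]
finger_gap: 0.999
```

```bash
python3 - <<'E'
from h import *
plan(.452,-.2077,.012,76.3)
E
```

```text
t 2.63 cur [ 0.4514 -0.2093  0.1033] yaw -103.82 -> yaw -103.7 q6 79.0 dp [-1.7 -0.1 91.3] rotvec [-0.002  -0.0006 -0.0021] unwrapped spin deg -0.1 F [-0.2 -0.1  0.7] gap 0.999
```

Call:
jog_arm(
  dp=[
    [-2,0,40],
    [-2,0,75],
    [-2,0,90],
    [-2,0,90],
    [-2,0,90],
    [-2,0,90],
  ],
  twist=[
    [0,0,0],
    [0,0,0],
    [0,0,0],
    [0,0,0],
    [0,0,0],
    [0,0,0],
  ],
)

```text
t: 3.13
ee_pos: [0.4526, -0.2071, 0.0139]
eef_rot: [-0.617, 0.787, -0.002, 0.001]
force: [0.3, 0.1, 0.3]
finger_gap: 1.001
```

Call:
jog_arm(
  dp=[
    [0,0,0],
    [0,0,0],
    [0,0,0],
    [0,0,0],
    [0,0,0],
    [0,0,0],
    [0,0,0],
    [0,0,0],
  ],
  twist=[
    [0,0,0],
    [0,0,0],
    [0,0,0],
    [0,0,0],
    [0,0,0],
    [0,0,0],
    [0,0,0],
    [0,0,0],
  ],
  claw=-1,
  newtons=50,
)

```text
t: 3.8
ee_pos: [0.4519, -0.2064, 0.0128]
eef_rot: [-0.617, 0.787, -0.001, 0.0]
force: [-1.8, 0.9, 10.5]
finger_gap: 0.498
```

Call:
jog_arm(
  dp=[
    [0,0,-40],
    [0,0,-80],
    [0,0,-120],
    [-40,-30,-160],
    [-80,-60,-187],
    [-120,-90,-187],
    [-150,-120,-187],
    [-180,-145,-187],
    [-200,-161,-187],
    [-200,-161,-187],
  ],
  twist=[
    [0,0,0],
    [0,0,0],
    [0,0,0],
    [0,0,0],
    [0,0,-0.06],
    [0,0,-0.136],
    [0,0,-0.136],
    [0,0,-0.136],
    [0,0,-0.136],
    [0,0,-0.136],
  ],
)

```text
t: 4.63
ee_pos: [0.6578, -0.0473, 0.199]
eef_rot: [-0.67, 0.742, -0.0, 0.001]
force: [0.7, -0.6, -1.8]
finger_gap: 0.502
```

Call:
jog_arm(
  dp=[
    [0,0,0],
    [0,0,0],
    [0,0,0],
  ],
  twist=[
    [0,0,0],
    [0,0,0],
    [0,0,0],
  ],
)

```text
t: 4.88
ee_pos: [0.6547, -0.0504, 0.1984]
eef_rot: [-0.669, 0.743, 0.0, -0.0]
force: [-0.3, 0.3, -1.4]
finger_gap: 0.505
```

```bash
python3 - <<'E'
from h import *
plan(.656,-.050,.2,84.07)
r,d,m,W=snap('wrist','w2.png');P=cloud(d,m,W);np.savez('w2.npz',r=r,P=P)
m=(P[...,2]>.037)&(P[...,2]<.052)&(abs(P[...,0]-.66)<.12)&(abs(P[...,1])<.12)
print(rect(P,m),np.nanmedian(P[m],0))
E
```

```text
t 4.88 cur [ 0.6547 -0.0504  0.1984] yaw -95.97 -> yaw -95.9 q6 91.6 dp [-0.6 -1.2 -1.6] rotvec [ 0.0013 -0.0001 -0.0006] unwrapped spin deg -0.0 F [-0.3  0.3 -1.4] gap 0.505
((661.2763061523438, -4.873954772949219), (176.69410705566406, 116.66381072998047), 84.11812591552734) [0.68654907 0.00792491 0.04320122]
```

View pics/w2.png

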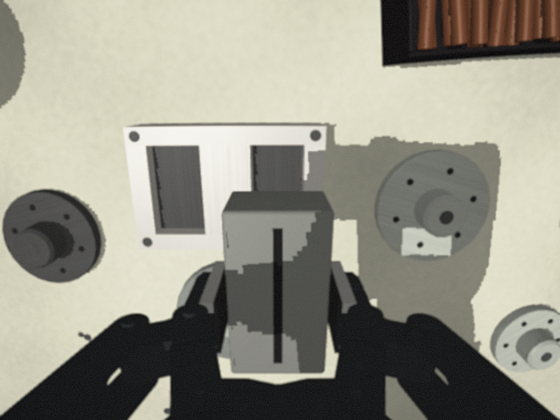

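```bash
python3 - <<'E'
from h import *
z=np.load('w2.npz');P=z['P']
u=np.zeros(P.shape[:2],bool);u[190:372,222:334]=True
q=P[u&(P[...,2]>.12)]
print(np.nanpercentile(q[:,2],[2,50,98]))
t=q[:,2]>np.nanmedian(q[:,2])-.006
print(cv2.minAreaRect((q[t][:,:2]*1000).astype(np.float32)), q[t].mean(0))
plan(.6566,-.0507,.085,84.1)
E
```

```text
[0.1934593  0.21678053 0.22245056]
((655.9688110351562, -50.760128021240234), (47.329185485839844, 79.6511001586914), 83.61018371582031) [ 0.66077199 -0.05130497  0.21700978]
t 4.93 cur [ 0.6546 -0.0508  0.1987] yaw -96.0 -> yaw -95.9 q6 91.5 dp [ -0.3  -2.  113.7] rotvec [ 0.0009 -0.0001 -0.0018] unwrapped spin deg -0.1 F [-0.3 -0.7 -2.3] gap 0.506
```

Call:
jog_arm(
  dp=[
    [0,-1,40],
    [0,-1,80],
    [0,-1,120],
    [0,-1,134],
    [0,-1,136],
    [0,-1,136],
    [0,-1,136],
  ],
  twist=[
    [0,0,0],
    [0,0,0],
    [0,0,0],
    [0,0,0],
    [0,0,0],
    [0,0,0],
    [0,0,0],
  ],
)

```text
t: 5.52
ee_pos: [0.6578, -0.0508, 0.0655]
eef_rot: [-0.669, 0.743, -0.001, 0.001]
force: [0.8, 0.0, -1.3]
finger_gap: 0.502
```

```bash
python3 - <<'E'
from h import *
plan(.6560,-.0507,.05,84.1)
E
```

```text
t 5.52 cur [ 0.6578 -0.0508  0.0655] yaw -95.99 -> yaw -95.9 q6 91.5 dp [ 0.1  1.9 15.5] rotvec [-0.0037 -0.0002 -0.0016] unwrapped spin deg -0.1 F [ 0.8  0.  -1.3] gap 0.502
```

Call:
jog_arm(
  dp=[
    [0,0,6],
    [0,0,12],
    [0,0,17],
    [0,0,17],
    [0,0,17],
  ],
  twist=[
    [0,0,0],
    [0,0,0],
    [0,0,0],
    [0,0,0],
    [0,0,0],
  ],
)

```text
t: 5.93
ee_pos: [0.6563, -0.0503, 0.0456]
eef_rot: [-0.669, 0.743, 0.0, -0.0]
force: [0.6, -0.3, -2.3]
finger_gap: 0.505
```

```bash
python3 - <<'E'
from h import *
plan(.6560,-.0507,.05,84.1)
E
```

```text
t 5.93 cur [ 0.6563 -0.0503  0.0456] yaw -95.96 -> yaw -95.9 q6 91.5 dp [ 0.5  0.2 -4.4] rotvec [ 0.0006  0.     -0.0011] unwrapped spin deg -0.1 F [ 0.6 -0.3 -2.3] gap 0.505
```

Call:
jog_arm(
  dp=[
    [0,0,2],
    [0,0,2],
  ],
  twist=[
    [0,0,0],
    [0,0,0],
  ],
)

```text
t: 6.1
ee_pos: [0.6564, -0.0503, 0.0437]
eef_rot: [-0.669, 0.743, 0.0, -0.0]
force: [-0.2, 0.5, -1.8]
finger_gap: 0.502
```

Call:
jog_arm(
  dp=[
    [0,0,0],
    [0,0,0],
    [0,0,0],
    [0,0,0],
    [0,0,-30],
    [0,0,-60],
    [0,0,-60],
    [0,0,-60],
  ],
  twist=[
    [0,0,0],
    [0,0,0],
    [0,0,0],
    [0,0,0],
    [0,0,0],
    [0,0,0],
    [0,0,0],
    [0,0,0],
  ],
  claw=1,
)

```text
t: 6.77
ee_pos: [0.6574, -0.0504, 0.1058]
eef_rot: [-0.669, 0.743, -0.001, 0.001]
force: [1.0, 0.2, -0.6]
finger_gap: 1.004
```

Call:
jog_arm(
  dp=[
    [0,0,0],
    [0,0,0],
    [0,0,0],
    [0,0,0],
    [0,0,0],
    [0,0,0],
    [0,0,0],
    [0,0,0],
    [0,0,0],
    [0,0,0],
  ],
  twist=[
    [0,0,0],
    [0,0,0],
    [0,0,0],
    [0,0,0],
    [0,0,0],
    [0,0,0],
    [0,0,0],
    [0,0,0],
    [0,0,0],
    [0,0,0],
  ],
  claw=-1,
)

```text
t: 7.6
ee_pos: [0.6564, -0.0503, 0.1038]
eef_rot: [-0.669, 0.743, -0.0, 0.0]
force: [0.6, 0.3, 0.2]
finger_gap: 0.001
```

```bash
python3 - <<'E'
from h import *
plan(.6566,-.0507,.066,84.1)
r,d,m,W=snap('wrist','w3.png');P=cloud(d,m,W)
m=(P[...,2]>.052)&(P[...,2]<.075)&(abs(P[...,0]-.66)<.06)&(abs(P[...,1]+.05)<.04)
print(rect(P,m),np.nanmedian(P[m],0))
E
```

```text
t 7.6 cur [ 0.6564 -0.0503  0.1038] yaw -95.97 -> yaw -95.9 q6 91.5 dp [ 0.4 -0.2 37.8] rotvec [-0.      0.     -0.0012] unwrapped spin deg -0.1 F [0.6 0.3 0.2] gap 0.001
((659.9942626953125, -50.99285888671875), (44.21406173706055, 74.45942687988281), 83.87361907958984) [ 0.67144057 -0.05240303  0.06119888]
```

View pics/w3.png

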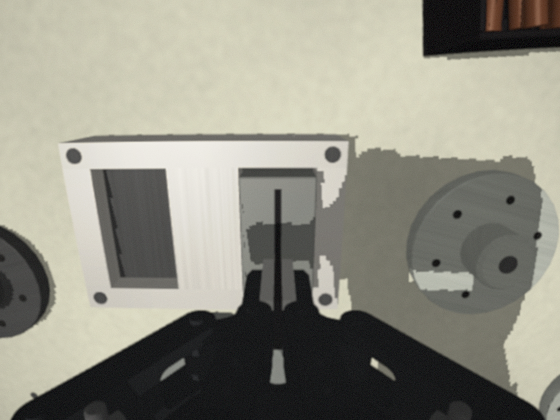

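Call:
jog_arm(
  dp=[
    [0,0,30],
    [0,0,38],
    [0,0,42],
    [0,0,46],
    [0,0,50],
    [0,0,54],
    [0,0,57],
    [0,0,57],
  ],
  twist=[
    [0,0,0],
    [0,0,0],
    [0,0,0],
    [0,0,0],
    [0,0,0],
    [0,0,0],
    [0,0,0],
    [0,0,0],
  ],
)

```text
t: 8.32
ee_pos: [0.6564, -0.0503, 0.0473]
eef_rot: [-0.669, 0.743, 0.0, -0.0]
force: [-0.6, -0.9, -0.3]
finger_gap: -0.0
```

Call:
jog_arm(
  dp=[
    [0,0,1],
    [0,0,2],
    [0,0,3],
    [0,0,3],
  ],
  twist=[
    [0,0,0],
    [0,0,0],
    [0,0,0],
    [0,0,0],
  ],
)

```text
t: 8.65
ee_pos: [0.6567, -0.0503, 0.0445]
eef_rot: [-0.669, 0.743, -0.0, 0.0]
force: [-1.9, -0.1, 3.8]
finger_gap: -0.0
```

Call:
jog_arm(
  dp=[
    [0,0,1],
    [0,0,2],
    [0,0,2],
  ],
  twist=[
    [0,0,0],
    [0,0,0],
    [0,0,0],
  ],
)

```text
t: 8.9
ee_pos: [0.6568, -0.0503, 0.0439]
eef_rot: [-0.669, 0.743, -0.0, 0.0]
force: [-7.9, 1.9, 18.8]
finger_gap: -0.001
```

Call:
jog_arm(
  dp=[
    [0,0,1],
    [0,0,2],
    [0,0,2],
  ],
  twist=[
    [0,0,0],
    [0,0,0],
    [0,0,0],
  ],
)

```text
t: 9.15
ee_pos: [0.657, -0.0504, 0.0437]
eef_rot: [-0.669, 0.743, -0.0, 0.0]
force: [-15.6, 0.9, 33.8]
finger_gap: -0.0
```

Call:
jog_arm(
  dp=[
    [0,0,-30],
    [0,0,-70],
    [0,0,-110],
    [0,0,-150],
    [0,0,-150],
    [0,0,-150],
  ],
  twist=[
    [0,0,0],
    [0,0,0],
    [0,0,0],
    [0,0,0],
    [0,0,0],
    [0,0,0],
  ],
  claw=1,
)

```text
t: 9.65
ee_pos: [0.6577, -0.0505, 0.1927]
eef_rot: [-0.669, 0.743, -0.002, 0.002]
force: [0.5, 0.1, -1.2]
finger_gap: 0.848
```

```bash
python3 - <<'E'
from h import *
r,d,m,W=snap('wrist','w4.png');P=cloud(d,m,W);np.savez('w4.npz',r=r,P=P)
r,d,m,W=snap('top','top4.png');P=cloud(d,m,W)
plan(.566,.392,.2,-54.6)
def reg(u0,v0,u1,v1,zlo,zhi):
    m=np.zeros(P.shape[:2],bool);m[v0:v1,u0:u1]=True
    m&=(P[...,2]>zlo)&(P[...,2]<zhi);return m
print('blk0',rect(P,reg(125,175,168,222,.022,.05)))
E
```

```text
t 9.75 cur [ 0.656  -0.0502  0.189 ] yaw -95.97 -> yaw -54.6 q6 89.3 dp [-430.5  135.6  -10.8] rotvec [ 1.00e-03  5.00e-04 -7.22e-01] unwrapped spin deg -41.4 F [ 0.2  0.7 -0.6] gap 0.992
blk0 ((566.1976318359375, 392.0841979980469), (81.88020324707031, 44.80380630493164), 36.17504119873047)
```

View pics/w4.png

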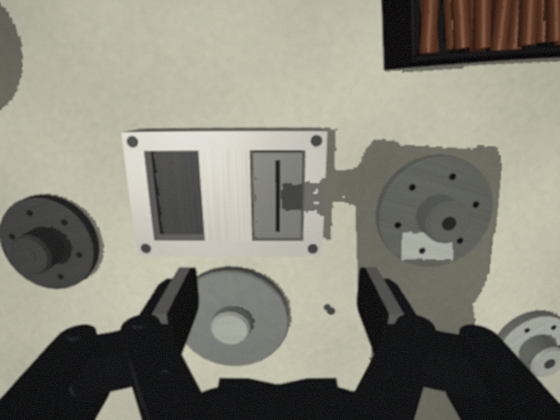

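View pics/top4.png

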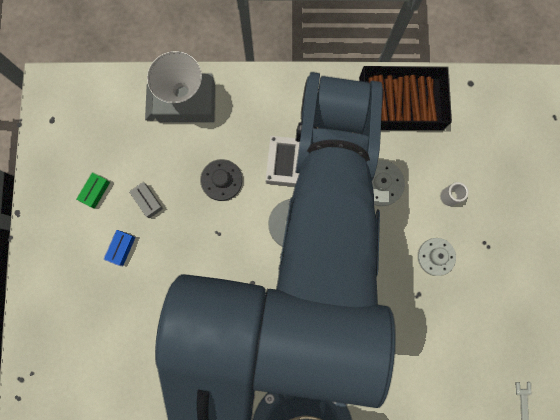

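Call:
jog_arm(
  dp=[
    [-430,136,-11],
    [-430,136,-11],
    [-430,136,-11],
    [-430,136,-11],
    [-430,136,-11],
    [-430,136,-11],
    [-430,136,-11],
    [-430,136,-11],
    [-430,136,-11],
    [-430,136,-11],
  ],
  twist=[
    [0,0,-0.73],
    [0,0,-0.73],
    [0,0,-0.73],
    [0,0,-0.73],
    [0,0,-0.73],
    [0,0,-0.73],
    [0,0,-0.73],
    [0,0,-0.73],
    [0,0,-0.73],
    [0,0,-0.73],
  ],
  claw=1,
)

```text
t: 10.58
ee_pos: [0.5715, 0.3594, 0.1981]
eef_rot: [0.89, -0.455, -0.001, 0.001]
force: [0.2, 0.2, 0.4]
finger_gap: 1.0
```

Call:
jog_arm(
  dp=[
    [0,0,0],
    [0,0,0],
  ],
  twist=[
    [0,0,0],
    [0,0,0],
  ],
)

```text
t: 10.75
ee_pos: [0.5714, 0.3594, 0.1978]
eef_rot: [0.891, -0.454, -0.001, 0.001]
force: [0.2, -0.4, 0.1]
finger_gap: 0.999
```

```bash
python3 - <<'E'
from h import *
z=np.load('w4.npz');P=z['P']
m=np.zeros(P.shape[:2],bool);m[152:180,254:302]=1;m[220:240,254:302]=1
print('flush blk z',np.nanmedian(P[m],0),'fixture z',np.nanmedian(P[155:240,210:245].reshape(-1,3),0))
r,d,m,W=snap('wrist','w5.png');P=cloud(d,m,W)
m=(P[...,2]>.022)&(P[...,2]<.05)&(abs(P[...,0]-.566)<.06)&(abs(P[...,1]-.392)<.06)
rr=rect(P,m);print(rr)
plan(rr[0][0]/1000,rr[0][1]/1000,.1,-53.9)
E
```

```text
flush blk z [ 0.6757764  -0.05129139  0.0432457 ] fixture z [ 0.66100916 -0.00589938  0.04330193]
((566.8306884765625, 393.551025390625), (80.1698226928711, 44.04671859741211), 35.570899963378906)
t 10.8 cur [0.572  0.3579 0.1981] yaw -54.06 -> yaw -53.9 q6 88.7 dp [-31.9 -17.   98. ] rotvec [ 0.0029  0.0001 -0.0029] unwrapped spin deg -0.2 F [-0.2 -0.3  0.1] gap 0.996
```

View pics/w5.png

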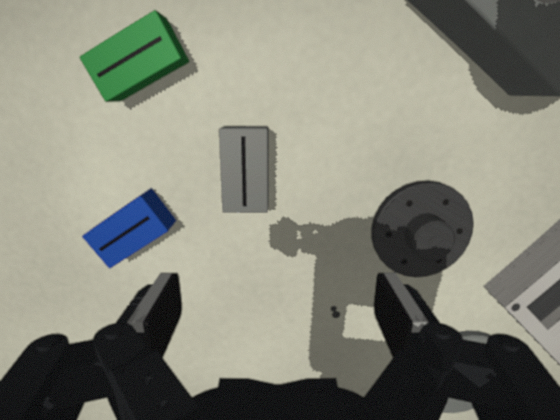

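Call:
jog_arm(
  dp=[
    [-32,-17,20],
    [-32,-17,60],
    [-32,-17,100],
    [-32,-17,100],
    [-32,-17,100],
  ],
  twist=[
    [0,0,0.006],
    [0,0,0.006],
    [0,0,0.006],
    [0,0,0.006],
    [0,0,0.006],
  ],
)

```text
t: 11.22
ee_pos: [0.5674, 0.3918, 0.0983]
eef_rot: [0.889, -0.458, -0.001, 0.002]
force: [-0.4, 0.3, 1.0]
finger_gap: 0.999
```

```bash
python3 - <<'E'
from h import *
plan(.5668,.3936,.013,-54.4)
E
```

```text
t 11.22 cur [0.5674 0.3918 0.0983] yaw -54.57 -> yaw -54.4 q6 89.2 dp [-1.8 -1.  85.3] rotvec [ 0.0048  0.0002 -0.003 ] unwrapped spin deg -0.2 F [-0.4  0.3  1. ] gap 0.999
```

Call:
jog_arm(
  dp=[
    [-1,-1,40],
    [-1,-1,75],
    [-1,-1,85],
    [-1,-1,85],
    [-1,-1,85],
  ],
  twist=[
    [0,0,0],
    [0,0,0],
    [0,0,0],
    [0,0,0],
    [0,0,0],
  ],
)

```text
t: 11.63
ee_pos: [0.5695, 0.3953, 0.0177]
eef_rot: [0.889, -0.458, 0.001, -0.001]
force: [-0.1, 0.2, -0.3]
finger_gap: 0.999
```

Call:
jog_arm(
  dp=[
    [0,0,0],
    [0,0,0],
    [0,0,0],
    [0,0,0],
    [0,0,0],
    [0,0,0],
    [0,0,0],
    [0,0,0],
  ],
  twist=[
    [0,0,0],
    [0,0,0],
    [0,0,0],
    [0,0,0],
    [0,0,0],
    [0,0,0],
    [0,0,0],
    [0,0,0],
  ],
  claw=-1,
  newtons=50,
)

```text
t: 12.3
ee_pos: [0.5688, 0.3954, 0.0168]
eef_rot: [0.889, -0.458, 0.001, -0.001]
force: [-1.0, -1.1, 8.4]
finger_gap: 0.5
```

```bash
python3 - <<'E'
from h import *
plan(.666,.0409,.2,84.1)
E
```

```text
t 12.3 cur [0.5688 0.3954 0.0168] yaw -54.49 -> yaw -95.9 q6 99.4 dp [ 345.1  126.5 -183.4] rotvec [-2.200e-03  5.000e-04  7.228e-01] unwrapped spin deg 41.4 F [-1.  -1.1  8.4] gap 0.5
```

Call:
jog_arm(
  dp=[
    [0,0,-40],
    [0,0,-80],
    [0,0,-120],
    [30,10,-160],
    [70,25,-183],
    [110,40,-183],
    [150,55,-183],
    [190,70,-183],
    [230,85,-183],
    [270,100,-183],
  ],
  twist=[
    [0,0,0],
    [0,0,0],
    [0,0,0],
    [0,0,0.1],
    [0,0,0.2],
    [0,0,0.3],
    [0,0,0.4],
    [0,0,0.5],
    [0,0,0.6],
    [0,0,0.7],
  ],
)

```text
t: 13.13
ee_pos: [0.6387, 0.1335, 0.1986]
eef_rot: [-0.676, 0.737, -0.0, 0.0]
force: [0.8, 0.8, -1.7]
finger_gap: 0.499
```

```bash
python3 - <<'E'
from h import *
plan(.666,.0409,.2,84.1)
E
```

```text
t 13.13 cur [0.6387 0.1335 0.1986] yaw -94.87 -> yaw -95.9 q6 99.4 dp [ 89.9 -35.   -1.4] rotvec [-0.0005  0.0001  0.018 ] unwrapped spin deg 1.0 F [ 0.8  0.8 -1.7] gap 0.499
```

Call:
jog_arm(
  dp=[
    [40,-16,0],
    [75,-30,0],
    [86,-35,0],
    [86,-35,0],
    [86,-35,0],
  ],
  twist=[
    [0,0,0.018],
    [0,0,0.018],
    [0,0,0.018],
    [0,0,0.018],
    [0,0,0.018],
  ],
)

```text
t: 13.55
ee_pos: [0.6665, 0.0467, 0.1981]
eef_rot: [-0.671, 0.741, 0.0, 0.0]
force: [-0.1, -0.1, -1.3]
finger_gap: 0.499
```

```bash
python3 - <<'E'
from h import *
plan(.666,.0409,.2,84.1)
r,d,m,W=snap('wrist','w6.png');P=cloud(d,m,W)
u=np.zeros(P.shape[:2],bool);u[190:372,222:334]=True
q=P[u&(P[...,2]>.12)]
print(np.nanpercentile(q[:,2],[2,50,98]))
t=q[:,2]>np.nanmedian(q[:,2])-.006
print(cv2.minAreaRect((q[t][:,:2]*1000).astype(np.float32)), q[t].mean(0))
E
```

```text
t 13.55 cur [0.6665 0.0467 0.1981] yaw -95.69 -> yaw -95.9 q6 99.4 dp [ 5.8 -0.1 -1.9] rotvec [0.0002 0.0003 0.0036] unwrapped spin deg 0.2 F [-0.1 -0.1 -1.3] gap 0.499
[0.18985134 0.21253451 0.22308431]
((664.3426513671875, 46.79935836791992), (48.460662841796875, 81.09977722167969), 83.6557388305664) [0.66943539 0.0461703  0.21296204]
```

View pics/w6.png

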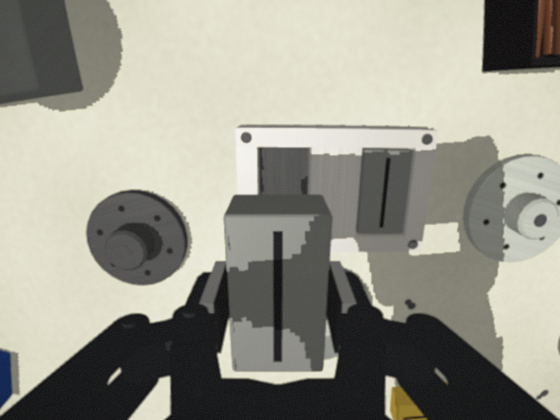

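Call:
jog_arm(
  dp=[
    [6,-2,40],
    [6,-2,80],
    [6,-2,120],
    [6,-2,130],
    [6,-2,130],
    [6,-2,130],
  ],
  twist=[
    [0,0,0.004],
    [0,0,0.004],
    [0,0,0.004],
    [0,0,0.004],
    [0,0,0.004],
    [0,0,0.004],
  ],
)

```text
t: 14.1
ee_pos: [0.6687, 0.0417, 0.0696]
eef_rot: [-0.67, 0.742, -0.0, 0.001]
force: [0.3, -0.1, -0.7]
finger_gap: 0.499
```

```bash
python3 - <<'E'
from h import *
plan(.667,.0409,.05,84.1)
E
```

```text
t 14.1 cur [0.6687 0.0417 0.0696] yaw -95.79 -> yaw -95.9 q6 99.4 dp [ 1.   1.7 19.6] rotvec [-0.0013  0.0002  0.0019] unwrapped spin deg 0.1 F [ 0.3 -0.1 -0.7] gap 0.499
```

Call:
jog_arm(
  dp=[
    [1,1,6],
    [1,1,12],
    [1,1,18],
    [1,1,20],
    [1,1,20],
  ],
  twist=[
    [0,0,0],
    [0,0,0],
    [0,0,0],
    [0,0,0],
    [0,0,0],
  ],
)

```text
t: 14.52
ee_pos: [0.6669, 0.0398, 0.0478]
eef_rot: [-0.67, 0.742, 0.0, -0.0]
force: [-0.6, 0.2, -1.6]
finger_gap: 0.497
```

Bottom is about 13 mm inside with no resistance; release, close, and check.

Call:
jog_arm(
  dp=[
    [0,0,0],
    [0,0,0],
    [0,0,0],
    [0,0,0],
    [0,0,-30],
    [0,0,-60],
    [0,0,-60],
    [0,0,-60],
  ],
  twist=[
    [0,0,0],
    [0,0,0],
    [0,0,0],
    [0,0,0],
    [0,0,0],
    [0,0,0],
    [0,0,0],
    [0,0,0],
  ],
  claw=1,
)

```text
t: 15.18
ee_pos: [0.668, 0.0398, 0.11]
eef_rot: [-0.67, 0.742, -0.001, 0.001]
force: [0.5, -0.1, -0.5]
finger_gap: 0.997
```

Call:
jog_arm(
  dp=[
    [0,0,0],
    [0,0,0],
    [0,0,0],
    [0,0,0],
    [0,0,0],
    [0,0,0],
    [0,0,0],
    [0,0,0],
    [0,0,0],
    [0,0,0],
  ],
  twist=[
    [0,0,0],
    [0,0,0],
    [0,0,0],
    [0,0,0],
    [0,0,0],
    [0,0,0],
    [0,0,0],
    [0,0,0],
    [0,0,0],
    [0,0,0],
  ],
  claw=-1,
)

```text
t: 16.02
ee_pos: [0.6669, 0.0398, 0.108]
eef_rot: [-0.67, 0.742, -0.0, 0.0]
force: [-0.9, 0.5, 0.6]
finger_gap: -0.001
```

```bash
python3 - <<'E'
from h import *
plan(.666,.0409,.062,84.1)
r,d,m,W=snap('wrist','w7.png');P=cloud(d,m,W)
m=(P[...,2]>.052)&(P[...,2]<.075)&(abs(P[...,0]-.66)<.06)&(abs(P[...,1]-.041)<.04)
print(rect(P,m),np.nanmedian(P[m],0))
E
```

```text
t 16.02 cur [0.6669 0.0398 0.108 ] yaw -95.86 -> yaw -95.9 q6 99.4 dp [-1.  1. 46.] rotvec [-0.     -0.      0.0008] unwrapped spin deg 0.0 F [-0.9  0.5  0.6] gap -0.001
((667.80126953125, 39.382362365722656), (44.29498291015625, 74.3052749633789), 84.09380340576172) [0.67996364 0.03795156 0.06201967]
```

View pics/w7.png

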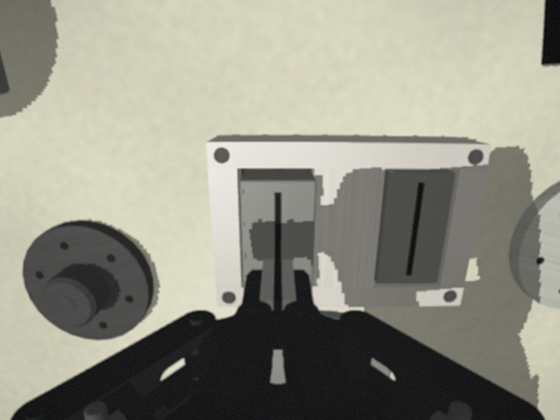

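In pocket, 18 mm proud. Press down (from z 0.108 to ~0.042).

Call:
jog_arm(
  dp=[
    [0,0,30],
    [0,0,42],
    [0,0,46],
    [0,0,50],
    [0,0,54],
    [0,0,58],
    [0,0,62],
    [0,0,65],
    [0,0,67],
    [0,0,67],
  ],
  twist=[
    [0,0,0],
    [0,0,0],
    [0,0,0],
    [0,0,0],
    [0,0,0],
    [0,0,0],
    [0,0,0],
    [0,0,0],
    [0,0,0],
    [0,0,0],
  ],
)

```text
t: 16.9
ee_pos: [0.6667, 0.0399, 0.0439]
eef_rot: [-0.67, 0.742, 0.0, -0.0]
force: [-12.4, -0.7, 23.9]
finger_gap: -0.001
```

Call:
jog_arm(
  dp=[
    [0,0,1],
    [0,0,1.5],
    [0,0,1.5],
  ],
  twist=[
    [0,0,0],
    [0,0,0],
    [0,0,0],
  ],
)

```text
t: 17.15
ee_pos: [0.6669, 0.0399, 0.0437]
eef_rot: [-0.67, 0.742, 0.0, -0.0]
force: [-18.5, -0.5, 36.1]
finger_gap: 0.007
```

Call:
jog_arm(
  dp=[
    [0,0,-30],
    [0,0,-70],
    [0,0,-110],
    [0,0,-140],
    [0,0,-140],
    [0,0,-140],
  ],
  twist=[
    [0,0,0],
    [0,0,0],
    [0,0,0],
    [0,0,0],
    [0,0,0],
    [0,0,0],
  ],
  claw=1,
)

```text
t: 17.65
ee_pos: [0.6677, 0.0399, 0.1819]
eef_rot: [-0.67, 0.742, -0.001, 0.001]
force: [-0.3, -0.2, -1.3]
finger_gap: 0.84
```

```bash
cat >> h.py <<'E'
def circ(P,c,zlo,zhi,rad):
    "fit hub/flange circle: minEnclosing on points in height band near c"
    m=(P[...,2]>zlo)&(P[...,2]<zhi)&(np.hypot(P[...,0]-c[0],P[...,1]-c[1])<rad)
    q=P[m]; 
    rr=cv2.minAreaRect((q[:,:2]*1000).astype(np.float32))
    ce,ra=cv2.minEnclosingCircle((q[:,:2]*1000).astype(np.float32))
    e=cv2.fitEllipse(cv2.convexHull((q[:,:2]*1000).astype(np.float32)))
    return len(q),'z',np.median(q[:,2]).round(4),'enc',np.round(ce,1),round(ra,1),'ell',np.round(e[0],1),np.round(e[1],1)
E
python3 - <<'E'
from h import *
r,d,m,W=snap('wrist','w8.png');P=cloud(d,m,W)
m=(abs(P[...,0]-.692)<.004)&(abs(P[...,1]-.041)<.02); print('blk0 z far',np.nanmedian(P[m][:,2]))
m=(abs(P[...,0]-.645)<.004)&(abs(P[...,1]-.041)<.02); print('blk0 z near',np.nanmedian(P[m][:,2]))
m=(abs(P[...,1]+.005)<.01)&(abs(P[...,0]-.66)<.04); print('fix z',np.nanmedian(P[m][:,2]))
r,d,m,W=snap('top','top8.png');P=cloud(d,m,W)
for n,c in [('120',(.609,-.207)),('96',(.42,-.34)),('108',(.616,.202)),('stand',(.505,.019))]:
    hz=(.018,.04) if n=='stand' else (.034,.055)
    try: print(n,'hub',circ(P,c,*hz,.05),'fl',circ(P,c,.007,.021 if n!='stand' else .017,.075))
    except Exception as e: print(n,e)
plan(.609,-.207,.2,84.1)
E
```

```text
blk0 z far 0.2656354904588618
blk0 z near 0.04337799388858771
fix z 0.2232802466830705
120 hub (226, 'z', np.float64(0.0391), 'enc', array([ 612.4, -208.7]), 22.6, 'ell', array([ 612.6, -208.5]), array([41.6, 44.6])) fl (1424, 'z', np.float64(0.0139), 'enc', array([ 617.1, -210.6]), 68.2, 'ell', array([ 614.5, -208.8]), array([119.8, 127.2]))
96 hub (239, 'z', np.float64(0.0395), 'enc', array([ 422. , -343.5]), 22.5, 'ell', array([ 421.9, -343.8]), array([42.6, 44.1])) fl (841, 'z', np.float64(0.0135), 'enc', array([ 424.4, -328.7]), 63.7, 'ell', array([ 418.1, -337. ]), array([ 93.3, 123.9]))
108 hub (231, 'z', np.float64(0.0395), 'enc', array([620.2, 203.9]), 22.1, 'ell', array([620.6, 203.8]), array([42. , 43.8])) fl (1112, 'z', np.float64(0.0141), 'enc', array([609. , 207.9]), 66.2, 'ell', array([613.3, 206.5]), array([105.8, 127.4]))
stand OpenCV(4.12.0) /io/opencv/modules/imgproc/src/shapedescr.cpp:356: error: (-215:Assertion failed) n >= 0 && (depth == CV_32F || depth == CV_32S) in function 'fitEllipseNoDirect'

t 17.75 cur [0.6664 0.0399 0.1787] yaw -95.85 -> yaw -95.9 q6 77.1 dp [251.4  32.  -21.2] rotvec [ 0.0015 -0.0001  0.0008] unwrapped spin deg 0.0 F [ 0.4 -0.3 -0.8] gap 0.991
```

View pics/w8.png

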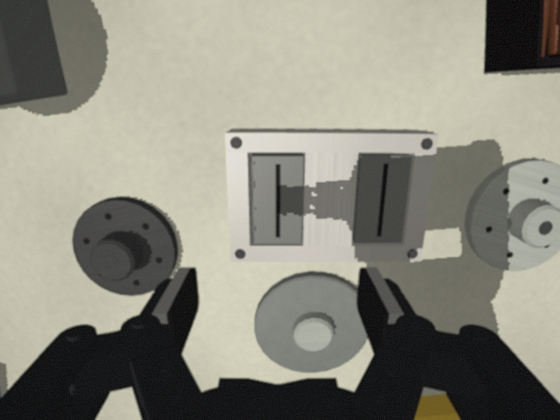

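View pics/top8.png

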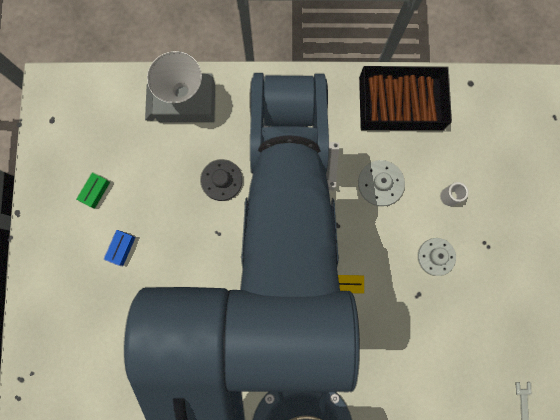

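Call:
jog_arm(
  dp=[
    [253,28,-21],
    [253,28,-21],
    [253,28,-21],
    [253,28,-21],
    [253,28,-21],
    [253,28,-21],
    [253,28,-21],
    [253,28,-21],
    [253,28,-21],
  ],
  twist=[
    [0,0,0],
    [0,0,0],
    [0,0,0],
    [0,0,0],
    [0,0,0],
    [0,0,0],
    [0,0,0],
    [0,0,0],
    [0,0,0],
  ],
  claw=1,
)

```text
t: 18.5
ee_pos: [0.6128, -0.2085, 0.1991]
eef_rot: [-0.67, 0.743, 0.001, -0.0]
force: [-0.1, 0.9, -1.4]
finger_gap: 1.0
```

```bash
python3 - <<'E'
from h import *
z=np.load('top0.npz');P=z['P'];c=(.505,.019)
print('spig',circ(P,c,.021,.04,.05),circ(P,c,.006,.018,.08))
z=np.load('w4.npz');P=z['P'];
print('spig w4',circ(P,c,.021,.04,.05),circ(P,c,.006,.018,.08))
r,d,m,W=snap('wrist','w9.png');P=cloud(d,m,W)
c=(.6125,-.2086)
print('120',circ(P,c,.034,.055,.05),circ(P,c,.008,.022,.08))
plan(.6125,-.2086,.1,84.1)
E
```

```text
spig (226, 'z', np.float64(0.0257), 'enc', array([506.5,  17.9]), 21.9, 'ell', array([506.6,  17.9]), array([42.5, 42.6])) (1752, 'z', np.float64(0.0116), 'enc', array([503.1,  22. ]), 77.8, 'ell', array([500.8,  22.3]), array([144.6, 155.5]))
spig w4 (1013, 'z', np.float64(0.0252), 'enc', array([507.8,  16.7]), 21.9, 'ell', array([507.8,  16.9]), array([42.2, 43.3])) (6571, 'z', np.float64(0.0114), 'enc', array([506.5,  17.7]), 65.8, 'ell', array([507.1,  17.7]), array([129.7, 131. ]))
120 (1672, 'z', np.float64(0.0391), 'enc', array([ 613., -209.]), 22.0, 'ell', array([ 613. , -209.1]), array([43.2, 43.7])) (9212, 'z', np.float64(0.0132), 'enc', array([ 613.1, -209. ]), 60.2, 'ell', array([ 613.3, -209.2]), array([119.2, 119.6]))
t 18.55 cur [ 0.6131 -0.2078  0.1994] yaw -95.82 -> yaw -95.9 q6 77.1 dp [ 1.   0.4 99.4] rotvec [0.0018 0.0009 0.0014] unwrapped spin deg 0.1 F [-0.1  0.1  0.1] gap 1.0
```

View pics/w9.png

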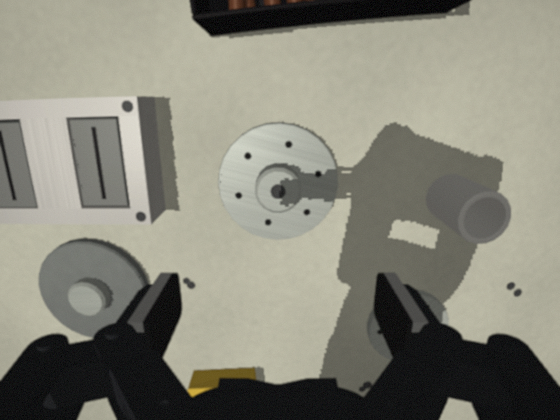

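Call:
jog_arm(
  dp=[
    [1,0,40],
    [1,0,80],
    [1,0,120],
    [1,0,160],
    [1,0,185],
    [1,0,185],
    [1,0,185],
    [1,0,185],
  ],
  twist=[
    [0,0,0],
    [0,0,0],
    [0,0,0],
    [0,0,0],
    [0,0,0],
    [0,0,0],
    [0,0,0],
    [0,0,0],
  ],
)

```text
t: 19.22
ee_pos: [0.6145, -0.2095, 0.0173]
eef_rot: [-0.671, 0.742, -0.001, 0.001]
force: [0.1, 0.8, 0.1]
finger_gap: 1.003
```

```bash
python3 - <<'E'
from h import *
plan(.6130,-.2090,.014,84.1)
E
```

```text
t 19.22 cur [ 0.6145 -0.2095  0.0173] yaw -95.79 -> yaw -95.9 q6 77.1 dp [-0.3  1.5  3.3] rotvec [-0.0022 -0.0006  0.002 ] unwrapped spin deg 0.1 F [0.1 0.8 0.1] gap 1.003
```

Call:
jog_arm(
  dp=[
    [0,0.5,2],
    [0,0.5,2],
  ],
  twist=[
    [0,0,0],
    [0,0,0],
  ],
)

```text
t: 19.38
ee_pos: [0.6136, -0.21, 0.0152]
eef_rot: [-0.67, 0.742, -0.001, 0.001]
force: [0.2, -0.4, 0.3]
finger_gap: 1.002
```

Call:
jog_arm(
  dp=[
    [0,0,0],
    [0,0,0],
    [0,0,0],
    [0,0,0],
    [0,0,0],
    [0,0,0],
    [0,0,0],
    [0,0,0],
  ],
  twist=[
    [0,0,0],
    [0,0,0],
    [0,0,0],
    [0,0,0],
    [0,0,0],
    [0,0,0],
    [0,0,0],
    [0,0,0],
  ],
  claw=-1,
  newtons=110,
)

```text
t: 20.05
ee_pos: [0.6131, -0.2099, 0.0146]
eef_rot: [-0.67, 0.742, -0.0, 0.0]
force: [-2.2, 2.3, 9.3]
finger_gap: 0.479
```

```bash
python3 - <<'E'
from h import *
plan(.5072,.0175,.1,84.1)
E
```

```text
t 20.05 cur [ 0.6131 -0.2099  0.0146] yaw -95.87 -> yaw -95.9 q6 97.9 dp [-215.4  128.5  -85.5] rotvec [-0.0009  0.0001  0.0006] unwrapped spin deg 0.1 F [-2.2  2.3  9.3] gap 0.479
```

Call:
jog_arm(
  dp=[
    [0,0,-20],
    [0,0,-50],
    [0,0,-86],
    [-30,18,-86],
    [-65,39,-86],
    [-100,60,-86],
    [-135,80,-86],
    [-170,101,-86],
    [-200,119,-86],
    [-215,129,-86],
  ],
  twist=[
    [0,0,0],
    [0,0,0],
    [0,0,0],
    [0,0,0],
    [0,0,0],
    [0,0,0],
    [0,0,0],
    [0,0,0],
    [0,0,0],
    [0,0,0],
  ],
)

```text
t: 20.88
ee_pos: [0.5034, 0.0201, 0.0987]
eef_rot: [-0.671, 0.742, 0.001, -0.001]
force: [0.2, 0.6, -5.5]
finger_gap: 0.48
```

Call:
jog_arm(
  dp=[
    [0,0,0],
    [0,0,0],
    [0,0,0],
  ],
  twist=[
    [0,0,0],
    [0,0,0],
    [0,0,0],
  ],
)

```text
t: 21.13
ee_pos: [0.5064, 0.0168, 0.0993]
eef_rot: [-0.67, 0.742, 0.0, -0.0]
force: [0.1, -1.4, -5.8]
finger_gap: 0.473
```

```bash
python3 - <<'E'
from h import *
plan(.5072,.0175,.1,84.1)
r,d,m,W=snap('wrist','w10.png');P=cloud(d,m,W);np.savez('w10.npz',r=r,P=P)
for lo in (.085,.105,): print(circ(P,(.507,.0175),lo,lo+.02,.08))
E
```

```text
t 21.13 cur [0.5064 0.0168 0.0993] yaw -95.85 -> yaw -95.9 q6 97.9 dp [-0.8 -0.8 -0.7] rotvec [ 0.0002 -0.0002  0.0009] unwrapped spin deg 0.0 F [ 0.1 -1.4 -5.8] gap 0.473
(27758, 'z', np.float64(0.0979), 'enc', array([506.7,  16.6]), 60.0, 'ell', array([506.8,  16.7]), array([119. , 119.7]))
(9986, 'z', np.float64(0.1235), 'enc', array([514.9,  15.7]), 34.1, 'ell', array([507.9,  16.6]), array([42. , 69.8]))
```

View pics/w10.png

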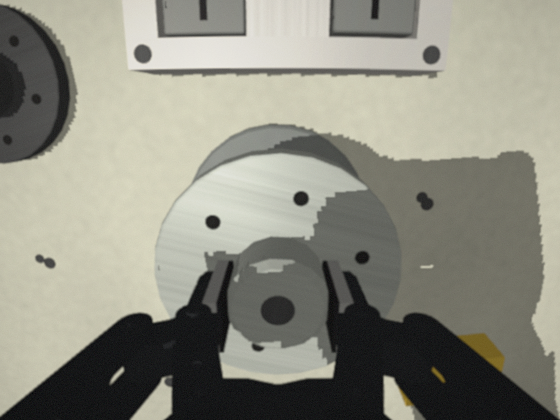

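Call:
jog_arm(
  dp=[
    [-0.7,-0.7,30],
    [-0.7,-0.7,50],
    [-0.7,-0.7,52],
    [-0.7,-0.7,52],
  ],
  twist=[
    [0,0,0],
    [0,0,0],
    [0,0,0],
    [0,0,0],
  ],
)

```text
t: 21.52
ee_pos: [0.5066, 0.0171, 0.0467]
eef_rot: [-0.67, 0.743, 0.001, -0.001]
force: [-0.1, -1.0, -5.9]
finger_gap: 0.48
```

Call:
jog_arm(
  dp=[
    [0,0,3],
    [0,0,6],
    [0,0,9],
    [0,0,9],
  ],
  twist=[
    [0,0,0],
    [0,0,0],
    [0,0,0],
    [0,0,0],
  ],
)

```text
t: 21.85
ee_pos: [0.5071, 0.0177, 0.0386]
eef_rot: [-0.67, 0.742, -0.0, 0.0]
force: [-0.9, 0.6, -8.1]
finger_gap: 0.478
```

Call:
jog_arm(
  dp=[
    [0,0,3],
    [0,0,6],
    [0,0,6],
    [0,0,6],
  ],
  twist=[
    [0,0,0],
    [0,0,0],
    [0,0,0],
    [0,0,0],
  ],
)

```text
t: 22.18
ee_pos: [0.507, 0.0178, 0.0324]
eef_rot: [-0.67, 0.742, 0.0, -0.0]
force: [0.3, -0.0, -7.6]
finger_gap: 0.479
```

Call:
jog_arm(
  dp=[
    [0,0,1],
    [0,0,1.5],
    [0,0,1.5],
  ],
  twist=[
    [0,0,0],
    [0,0,0],
    [0,0,0],
  ],
)

```text
t: 22.43
ee_pos: [0.5071, 0.0178, 0.0309]
eef_rot: [-0.67, 0.742, -0.0, 0.0]
force: [-0.3, -0.4, -7.9]
finger_gap: 0.479
```

Call:
jog_arm(
  dp=[
    [0,0,0],
    [0,0,0],
    [0,0,0],
    [0,0,0],
    [0,0,0],
    [0,0,-30],
    [0,0,-70],
    [0,0,-110],
    [0,0,-140],
    [0,0,-140],
  ],
  twist=[
    [0,0,0],
    [0,0,0],
    [0,0,0],
    [0,0,0],
    [0,0,0],
    [0,0,0],
    [0,0,0],
    [0,0,0],
    [0,0,0],
    [0,0,0],
  ],
  claw=1,
)

```text
t: 23.27
ee_pos: [0.5098, 0.0176, 0.177]
eef_rot: [-0.67, 0.742, -0.003, 0.003]
force: [0.9, -0.4, 0.6]
finger_gap: 0.999
```

```bash
python3 - <<'E'
from h import *
r,d,m,W=snap('wrist','w11.png');P=cloud(d,m,W)
print('120 hub',circ(P,(.507,.0175),.048,.07,.05),circ(P,(.507,.0175),.022,.04,.08))
r,d,m,W=snap('top','top11.png');P=cloud(d,m,W)
print('108',circ(P,(.62,.204),.034,.055,.05))
plan(.6205,.2038,.2)
E
```

```text
120 hub (2132, 'z', np.float64(0.0551), 'enc', array([507.2,  17.2]), 22.1, 'ell', array([507.2,  17.3]), array([43.5, 43.7])) (11318, 'z', np.float64(0.0293), 'enc', array([507.2,  17.3]), 60.0, 'ell', array([507.3,  17.3]), array([119.4, 119.5]))
108 (229, 'z', np.float64(0.0395), 'enc', array([620.5, 203.5]), 22.4, 'ell', array([620.6, 203.7]), array([42.2, 44.2]))
t 23.37 cur [0.5075 0.0177 0.172 ] yaw -95.86 -> yaw -95.9 q6 114.0 dp [-196.6  -93.5  -27.7] rotvec [-0.0025  0.0001 -0.    ] unwrapped spin deg -0.0 F [-0.5 -0.5  0.2] gap 1.0
```

View pics/w11.png

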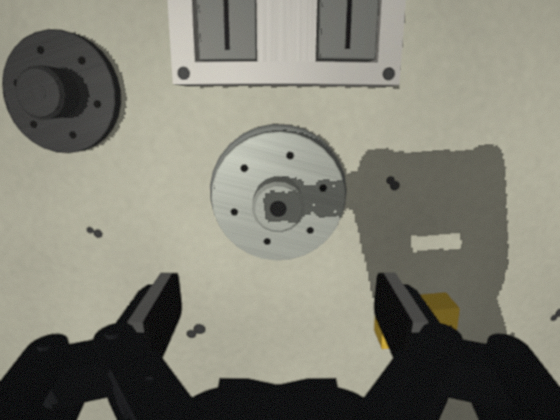

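View pics/top11.png

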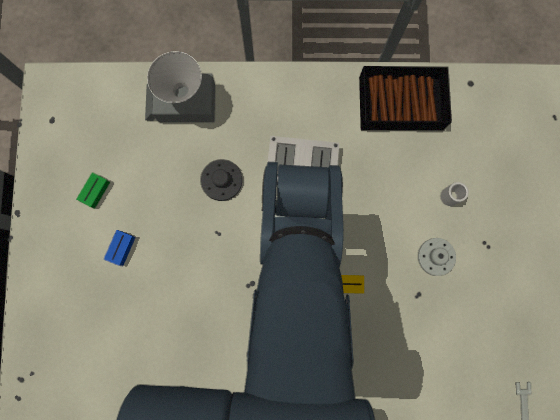

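Flange 120 seated (hub top 55 mm, expected 56). Next the 108.

Call:
jog_arm(
  dp=[
    [-197,-93,-28],
    [-197,-93,-28],
    [-197,-93,-28],
    [-197,-93,-28],
    [-197,-93,-28],
    [-197,-93,-28],
    [-197,-93,-28],
    [-197,-93,-28],
  ],
  twist=[
    [0,0,0],
    [0,0,0],
    [0,0,0],
    [0,0,0],
    [0,0,0],
    [0,0,0],
    [0,0,0],
    [0,0,0],
  ],
)

```text
t: 24.03
ee_pos: [0.6189, 0.2043, 0.1969]
eef_rot: [-0.67, 0.742, 0.001, -0.001]
force: [0.3, 0.4, -0.4]
finger_gap: 1.001
```

```bash
python3 - <<'E'
from h import *
r,d,m,W=snap('wrist','w12.png');P=cloud(d,m,W)
print('108',circ(P,(.6205,.204),.034,.055,.05),circ(P,(.6205,.204),.008,.022,.08))
plan(.6205,.2037,.1,84.1)
E
```

```text
108 (1710, 'z', np.float64(0.0392), 'enc', array([620.9, 203.1]), 22.0, 'ell', array([621. , 203.2]), array([43.2, 43.6])) (7243, 'z', np.float64(0.0133), 'enc', array([621.2, 203.2]), 54.0, 'ell', array([621.3, 203.1]), array([107.2, 107.3]))
t 24.08 cur [0.6188 0.2035 0.1973] yaw -95.86 -> yaw -95.9 q6 114.1 dp [-0.5 -2.  97.3] rotvec [ 0.0027 -0.0012  0.0008] unwrapped spin deg 0.0 F [ 0.1 -0.3  0.4] gap 1.001
```

View pics/w12.png

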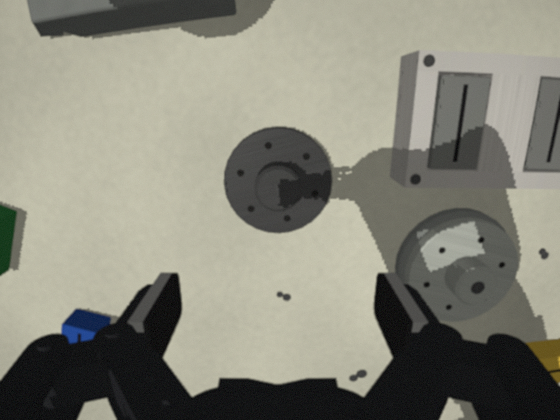

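Call:
jog_arm(
  dp=[
    [0,-1.5,40],
    [0,-1.5,80],
    [0,-1.5,120],
    [0,-1.5,160],
    [0,-1.5,183],
    [0,-1.5,183],
    [0,-1.5,183],
    [0,-1.5,183],
    [0,-1.5,183],
  ],
  twist=[
    [0,0,0],
    [0,0,0],
    [0,0,0],
    [0,0,0],
    [0,0,0],
    [0,0,0],
    [0,0,0],
    [0,0,0],
    [0,0,0],
  ],
)

```text
t: 24.83
ee_pos: [0.6224, 0.204, 0.0184]
eef_rot: [-0.67, 0.742, -0.001, 0.002]
force: [0.7, -0.6, -0.1]
finger_gap: 1.0
```

```bash
python3 - <<'E'
from h import *
plan(.6211,.2031,.0145,84.1)
E
```

```text
t 24.83 cur [0.6224 0.204  0.0184] yaw -95.88 -> yaw -95.9 q6 114.0 dp [1.  1.2 3.9] rotvec [-0.0033  0.0012  0.0004] unwrapped spin deg 0.0 F [ 0.7 -0.6 -0.1] gap 1.0
```

Call:
jog_arm(
  dp=[
    [0.8,0.5,2],
    [0.8,0.5,2],
  ],
  twist=[
    [0,0,0],
    [0,0,0],
  ],
)

```text
t: 25.0
ee_pos: [0.6209, 0.2033, 0.0151]
eef_rot: [-0.67, 0.742, -0.0, 0.001]
force: [-0.4, 0.5, -1.2]
finger_gap: 0.996
```

Call:
jog_arm(
  dp=[
    [0,0,0],
    [0,0,0],
    [0,0,0],
    [0,0,0],
    [0,0,0],
    [0,0,0],
    [0,0,0],
    [0,0,0],
  ],
  twist=[
    [0,0,0],
    [0,0,0],
    [0,0,0],
    [0,0,0],
    [0,0,0],
    [0,0,0],
    [0,0,0],
    [0,0,0],
  ],
  claw=-1,
  newtons=110,
)

```text
t: 25.67
ee_pos: [0.6209, 0.2036, 0.0148]
eef_rot: [-0.67, 0.742, -0.0, 0.0]
force: [-1.7, 0.6, 6.2]
finger_gap: 0.485
```

```bash
python3 - <<'E'
from h import *
plan(.5072,.0173,.13,84.1)
E
```

```text
t 25.67 cur [0.6209 0.2036 0.0148] yaw -95.86 -> yaw -95.9 q6 97.9 dp [ 196.9   94.  -115.4] rotvec [-0.0008  0.0006  0.0008] unwrapped spin deg 0.1 F [-1.7  0.6  6.2] gap 0.485
```

Call:
jog_arm(
  dp=[
    [0,0,-30],
    [0,0,-65],
    [0,0,-100],
    [30,14,-115],
    [65,31,-115],
    [100,48,-115],
    [135,64,-115],
    [170,81,-115],
    [197,94,-115],
    [197,94,-115],
  ],
  twist=[
    [0,0,0],
    [0,0,0],
    [0,0,0],
    [0,0,0],
    [0,0,0],
    [0,0,0],
    [0,0,0],
    [0,0,0],
    [0,0,0],
    [0,0,0],
  ],
)

```text
t: 26.5
ee_pos: [0.5035, 0.0136, 0.1282]
eef_rot: [-0.669, 0.743, 0.001, -0.002]
force: [1.3, 0.7, -5.5]
finger_gap: 0.483
```

Call:
jog_arm(
  dp=[
    [0,0,0],
    [0,0,0],
    [0,0,0],
  ],
  twist=[
    [0,0,0],
    [0,0,0],
    [0,0,0],
  ],
)

```text
t: 26.75
ee_pos: [0.5073, 0.0176, 0.1288]
eef_rot: [-0.67, 0.742, 0.0, 0.0]
force: [0.1, 0.5, -5.5]
finger_gap: 0.478
```

```bash
python3 - <<'E'
from h import *
plan(.5072,.0173,.1,84.1)
r,d,m,W=snap('wrist','w13.png');P=cloud(d,m,W)
print(circ(P,(.507,.0175),.115,.136,.08))
print('120',circ(P,(.507,.0175),.022,.036,.08))
E
```

```text
t 26.75 cur [0.5073 0.0176 0.1288] yaw -95.81 -> yaw -95.9 q6 97.9 dp [ 0.3  0.1 28.8] rotvec [0.0001 0.0001 0.0016] unwrapped spin deg 0.1 F [ 0.1  0.5 -5.5] gap 0.478
(21179, 'z', np.float64(0.1273), 'enc', array([507.3,  17.4]), 54.6, 'ell', array([507.9,  17.2]), array([107. , 108.2]))
120 (3713, 'z', np.float64(0.0292), 'enc', array([524.3,  16. ]), 57.3, 'ell', array([508.3,  17.5]), array([117.5, 119.2]))
```

View pics/w13.png

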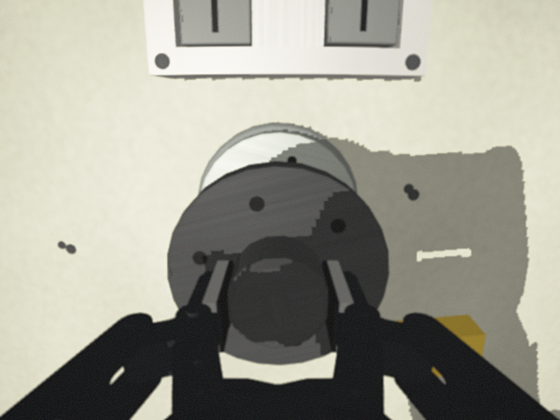

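Call:
jog_arm(
  dp=[
    [0,0,30],
    [0,0,48],
    [0,0,53],
    [0,0,53],
  ],
  twist=[
    [0,0,0],
    [0,0,0],
    [0,0,0],
    [0,0,0],
  ],
)

```text
t: 27.13
ee_pos: [0.5064, 0.0175, 0.0748]
eef_rot: [-0.67, 0.742, 0.001, -0.001]
force: [-0.6, -0.5, -5.3]
finger_gap: 0.478
```

Call:
jog_arm(
  dp=[
    [0,0,3],
    [0,0,6],
    [0,0,8],
    [0,0,8],
  ],
  twist=[
    [0,0,0],
    [0,0,0],
    [0,0,0],
    [0,0,0],
  ],
)

```text
t: 27.47
ee_pos: [0.5071, 0.017, 0.0682]
eef_rot: [-0.67, 0.742, -0.0, 0.0]
force: [0.6, -0.0, -5.8]
finger_gap: 0.475
```

Engaged without contact force; lower to home and release.

Call:
jog_arm(
  dp=[
    [0,0,3],
    [0,0,6],
    [0,0,7],
    [0,0,7],
  ],
  twist=[
    [0,0,0],
    [0,0,0],
    [0,0,0],
    [0,0,0],
  ],
)

```text
t: 27.8
ee_pos: [0.507, 0.0171, 0.0609]
eef_rot: [-0.67, 0.742, 0.0, 0.0]
force: [0.1, 3.5, -5.6]
finger_gap: 0.477
```

Call:
jog_arm(
  dp=[
    [0,0,0],
    [0,0,0],
    [0,0,0],
    [0,0,0],
    [0,0,0],
    [0,0,-30],
    [0,0,-70],
    [0,0,-110],
    [0,0,-140],
    [0,0,-140],
  ],
  twist=[
    [0,0,0],
    [0,0,0],
    [0,0,0],
    [0,0,0],
    [0,0,0],
    [0,0,0],
    [0,0,0],
    [0,0,0],
    [0,0,0],
    [0,0,0],
  ],
  claw=1,
)

```text
t: 28.63
ee_pos: [0.5096, 0.0168, 0.207]
eef_rot: [-0.67, 0.742, -0.004, 0.003]
force: [1.1, -0.1, 1.6]
finger_gap: 0.998
```

```bash
python3 - <<'E'
from h import *
r,d,m,W=snap('wrist','w14.png');P=cloud(d,m,W)
print('108 hub',circ(P,(.507,.0175),.078,.1,.05),circ(P,(.507,.0175),.052,.07,.08))
r,d,m,W=snap('top','top14.png');P=cloud(d,m,W)
print('96',circ(P,(.422,-.3435),.034,.055,.05))
plan(.422,-.3436,.2)
E
```

```text
108 hub (2129, 'z', np.float64(0.0851), 'enc', array([507.5,  16.9]), 22.0, 'ell', array([507.5,  16.8]), array([43.1, 43.8])) (8768, 'z', np.float64(0.0593), 'enc', array([507.3,  16.7]), 54.0, 'ell', array([507.6,  16.7]), array([107.3, 107.5]))
96 (240, 'z', np.float64(0.0393), 'enc', array([ 421.4, -343.6]), 22.6, 'ell', array([ 421.9, -343.9]), array([43. , 43.6]))
t 28.73 cur [0.5073 0.0169 0.2018] yaw -95.86 -> yaw -95.9 q6 56.7 dp [367.3  48.1   1.7] rotvec [-0.0024  0.     -0.    ] unwrapped spin deg -0.0 F [ 0.1 -0.2 -1.4] gap 1.0
```

View pics/w14.png

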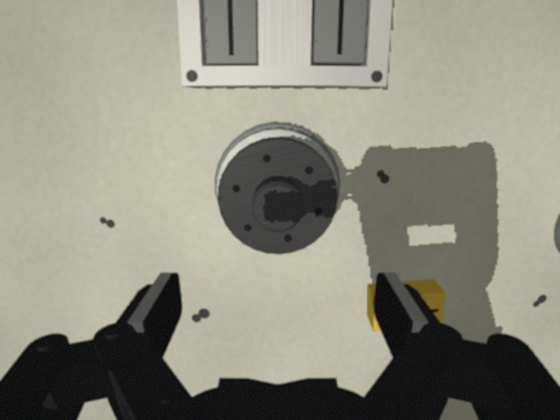

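Flange 108 seated at its height (hub top 85 mm, expected 86). Now the 96.

Call:
jog_arm(
  dp=[
    [367,48,2],
    [367,48,2],
    [367,48,2],
    [367,48,2],
    [367,48,2],
    [367,48,2],
    [367,48,2],
    [367,48,2],
    [367,48,2],
    [367,48,2],
  ],
  twist=[
    [0,0,0],
    [0,0,0],
    [0,0,0],
    [0,0,0],
    [0,0,0],
    [0,0,0],
    [0,0,0],
    [0,0,0],
    [0,0,0],
    [0,0,0],
  ],
)

```text
t: 29.57
ee_pos: [0.4197, -0.348, 0.1971]
eef_rot: [-0.669, 0.744, 0.001, -0.001]
force: [0.1, -0.1, 0.2]
finger_gap: 0.999
```

Call:
jog_arm(
  dp=[
    [0,0,0],
    [0,0,0],
  ],
  twist=[
    [0,0,0],
    [0,0,0],
  ],
)

```text
t: 29.73
ee_pos: [0.4213, -0.3425, 0.1976]
eef_rot: [-0.67, 0.742, 0.001, 0.0]
force: [-0.9, -0.1, 0.2]
finger_gap: 0.996
```

```bash
python3 - <<'E'
from h import *
r,d,m,W=snap('wrist','w15.png');P=cloud(d,m,W)
print('96',circ(P,(.422,-.3436),.034,.055,.05),circ(P,(.422,-.3436),.008,.022,.08))
plan(.422,-.3436,.1,84.1)
E
```

```text
96 (1711, 'z', np.float64(0.0391), 'enc', array([ 423. , -345.1]), 22.0, 'ell', array([ 423., -345.]), array([43.4, 43.5])) (5327, 'z', np.float64(0.0133), 'enc', array([ 423.1, -345.1]), 48.0, 'ell', array([ 423.2, -345. ]), array([95.3, 95.5]))
t 29.78 cur [ 0.4217 -0.3421  0.198 ] yaw -95.82 -> yaw -95.9 q6 56.7 dp [ 1.6 -0.6 98. ] rotvec [0.0015 0.0014 0.0014] unwrapped spin deg 0.1 F [-1.  -0.5  0.1] gap 0.997
```

View pics/w15.png

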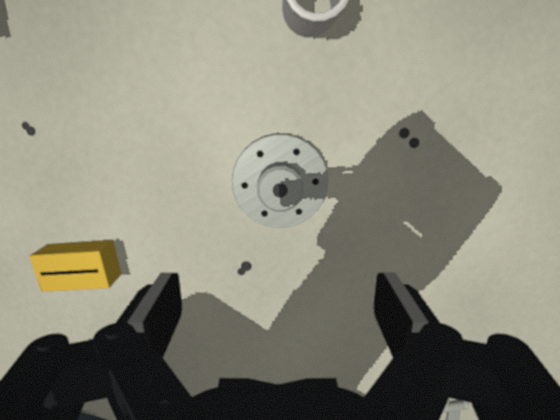

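Call:
jog_arm(
  dp=[
    [2,-1,40],
    [2,-1,80],
    [2,-1,120],
    [2,-1,160],
    [2,-1,183],
    [2,-1,183],
    [2,-1,183],
    [2,-1,183],
    [2,-1,183],
  ],
  twist=[
    [0,0,0],
    [0,0,0],
    [0,0,0],
    [0,0,0],
    [0,0,0],
    [0,0,0],
    [0,0,0],
    [0,0,0],
    [0,0,0],
  ],
)

```text
t: 30.53
ee_pos: [0.4236, -0.3458, 0.018]
eef_rot: [-0.67, 0.742, -0.002, 0.0]
force: [-0.5, -0.4, -0.2]
finger_gap: 1.001
```

```bash
python3 - <<'E'
from h import *
plan(.4230,-.3450,.0145,84.1)
E
```

```text
t 30.53 cur [ 0.4236 -0.3458  0.018 ] yaw -95.82 -> yaw -95.9 q6 56.7 dp [-0.7  0.7  3.5] rotvec [-0.0025 -0.0019  0.0014] unwrapped spin deg 0.1 F [-0.5 -0.4 -0.2] gap 1.001
```

Call:
jog_arm(
  dp=[
    [0,0,2],
    [0,0,2],
  ],
  twist=[
    [0,0,0],
    [0,0,0],
  ],
)

```text
t: 30.7
ee_pos: [0.423, -0.3456, 0.0149]
eef_rot: [-0.67, 0.742, -0.001, 0.0]
force: [0.7, -0.5, -0.7]
finger_gap: 1.0
```

Call:
jog_arm(
  dp=[
    [0,0,0],
    [0,0,0],
    [0,0,0],
    [0,0,0],
    [0,0,0],
    [0,0,0],
    [0,0,0],
    [0,0,0],
  ],
  twist=[
    [0,0,0],
    [0,0,0],
    [0,0,0],
    [0,0,0],
    [0,0,0],
    [0,0,0],
    [0,0,0],
    [0,0,0],
  ],
  claw=-1,
  newtons=110,
)

```text
t: 31.37
ee_pos: [0.4226, -0.3454, 0.0147]
eef_rot: [-0.67, 0.742, -0.0, 0.0]
force: [-3.1, 3.1, 11.4]
finger_gap: 0.478
```

```bash
python3 - <<'E'
from h import *
plan(.5075,.0168,.17,84.1)
E
```

```text
t 31.37 cur [ 0.4226 -0.3454  0.0147] yaw -95.86 -> yaw -95.9 q6 97.8 dp [-368.9  -47.5 -155.3] rotvec [-0.     -0.      0.0007] unwrapped spin deg 0.0 F [-3.1  3.1 11.4] gap 0.478
```

Call:
jog_arm(
  dp=[
    [0,0,-30],
    [0,0,-65],
    [0,0,-100],
    [0,0,-135],
    [-35,-5,-155],
    [-75,-10,-155],
    [-115,-15,-155],
    [-155,-20,-155],
    [-195,-25,-155],
    [-235,-30,-155],
  ],
  twist=[
    [0,0,0],
    [0,0,0],
    [0,0,0],
    [0,0,0],
    [0,0,0],
    [0,0,0],
    [0,0,0],
    [0,0,0],
    [0,0,0],
    [0,0,0],
  ],
)

```text
t: 32.2
ee_pos: [0.4759, -0.1126, 0.1686]
eef_rot: [-0.67, 0.742, 0.0, -0.0]
force: [1.2, -0.7, -4.8]
finger_gap: 0.478
```

```bash
python3 - <<'E'
from h import *
plan(.5075,.0168,.17,84.1)
E
```

```text
t 32.2 cur [ 0.4759 -0.1126  0.1686] yaw -95.87 -> yaw -95.9 q6 97.8 dp [-132.   -18.2   -1.4] rotvec [0.0011 0.0002 0.0005] unwrapped spin deg 0.0 F [ 1.2 -0.7 -4.8] gap 0.478
```

Call:
jog_arm(
  dp=[
    [-40,-5,0],
    [-80,-10,0],
    [-115,-15,0],
    [-134,-18,0],
    [-134,-18,0],
    [-134,-18,0],
    [-134,-18,0],
  ],
  twist=[
    [0,0,0],
    [0,0,0],
    [0,0,0],
    [0,0,0],
    [0,0,0],
    [0,0,0],
    [0,0,0],
  ],
)

```text
t: 32.78
ee_pos: [0.5074, 0.0165, 0.1685]
eef_rot: [-0.67, 0.742, 0.0, -0.001]
force: [-0.5, -0.5, -5.0]
finger_gap: 0.476
```

```bash
python3 - <<'E'
from h import *
plan(.5075,.0168,.17,84.1)
r,d,m,W=snap('wrist','w16.png');P=cloud(d,m,W)
print(circ(P,(.5075,.0168),.155,.177,.08))
print('108',circ(P,(.507,.0175),.05,.066,.08))
E
```

```text
t 32.78 cur [0.5074 0.0165 0.1685] yaw -95.85 -> yaw -95.9 q6 97.8 dp [-0.4 -0.  -1.5] rotvec [ 0.0012 -0.0003  0.0009] unwrapped spin deg 0.0 F [-0.5 -0.5 -5. ] gap 0.476
(15194, 'z', np.float64(0.167), 'enc', array([507.7,  15.9]), 48.4, 'ell', array([508. ,  16.1]), array([95. , 95.9]))
108 (4151, 'z', np.float64(0.0592), 'enc', array([516.8,  15.9]), 52.4, 'ell', array([510.5,  16.5]), array([101.5, 105.5]))
```

View pics/w16.png

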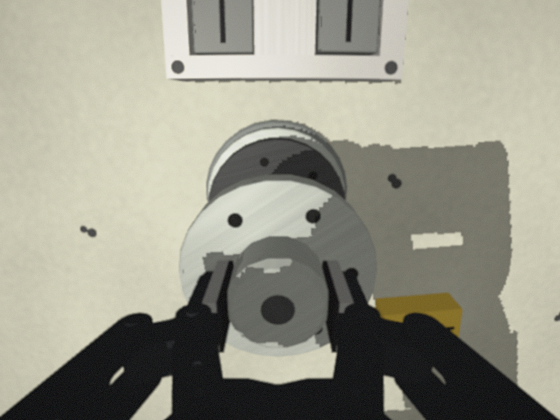

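Call:
jog_arm(
  dp=[
    [-0.7,0,30],
    [-0.7,0,55],
    [-0.7,0,62],
    [-0.7,0,62],
  ],
  twist=[
    [0,0,0],
    [0,0,0],
    [0,0,0],
    [0,0,0],
  ],
)

```text
t: 33.17
ee_pos: [0.5068, 0.0168, 0.1055]
eef_rot: [-0.67, 0.743, 0.001, -0.001]
force: [-1.2, 0.5, -4.1]
finger_gap: 0.474
```

Call:
jog_arm(
  dp=[
    [0,0,3],
    [0,0,6],
    [0,0,9],
    [0,0,9],
  ],
  twist=[
    [0,0,0],
    [0,0,0],
    [0,0,0],
    [0,0,0],
  ],
)

```text
t: 33.5
ee_pos: [0.5082, 0.0175, 0.0982]
eef_rot: [-0.67, 0.742, -0.0, 0.0]
force: [-1.0, 0.5, -4.9]
finger_gap: 0.479
```

Call:
jog_arm(
  dp=[
    [0,0,3],
    [0,0,6],
    [0,0,6.5],
    [0,0,6.5],
  ],
  twist=[
    [0,0,0],
    [0,0,0],
    [0,0,0],
    [0,0,0],
  ],
)

```text
t: 33.83
ee_pos: [0.5078, 0.0176, 0.0912]
eef_rot: [-0.67, 0.742, 0.0, -0.0]
force: [-1.5, -1.8, -5.4]
finger_gap: 0.479
```

Call:
jog_arm(
  dp=[
    [0,0,0],
    [0,0,0],
    [0,0,0],
    [0,0,0],
    [0,0,0],
    [0,0,-30],
    [0,0,-70],
    [0,0,-110],
    [0,0,-140],
    [0,0,-140],
  ],
  twist=[
    [0,0,0],
    [0,0,0],
    [0,0,0],
    [0,0,0],
    [0,0,0],
    [0,0,0],
    [0,0,0],
    [0,0,0],
    [0,0,0],
    [0,0,0],
  ],
  claw=1,
)

```text
t: 34.67
ee_pos: [0.5106, 0.0175, 0.2377]
eef_rot: [-0.67, 0.742, -0.004, 0.004]
force: [0.1, 0.5, 1.1]
finger_gap: 1.0
```

Call:
jog_arm(
  dp=[
    [0,80,-20],
    [0,120,-20],
    [0,120,-20],
    [0,120,-20],
    [0,120,-20],
  ],
  twist=[
    [0,0,0],
    [0,0,0],
    [0,0,0],
    [0,0,0],
    [0,0,0],
  ],
)

```text
t: 35.08
ee_pos: [0.3879, 0.03, 0.2519]
eef_rot: [-0.67, 0.742, -0.001, 0.001]
force: [1.1, 0.0, -0.5]
finger_gap: 1.001
```

```bash
python3 - <<'E'
from h import *
r,d,m,W=snap('wrist','w17.png');P=cloud(d,m,W)
c=(.507,.017)
print('96 hub',circ(P,c,.108,.13,.05),circ(P,c,.082,.098,.08))
r,d,m,W=snap('top','top17.png');P=cloud(d,m,W);np.savez('t17.npz',r=r,P=P)
r,d,m,W=snap('side','side17.png');P=cloud(d,m,W)
print(sense()['ee_pos'])
E
```

```text
96 hub (2694, 'z', np.float64(0.1151), 'enc', array([507.6,  17.1]), 22.2, 'ell', array([507.8,  17.3]), array([43.1, 43.8])) (7653, 'z', np.float64(0.0892), 'enc', array([507.6,  17. ]), 48.1, 'ell', array([506.9,  17.1]), array([93.7, 96. ]))
[0.38957473 0.0296874  0.25138128]
```

View pics/w17.png

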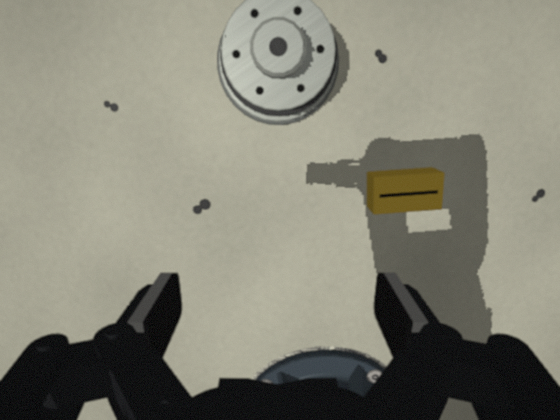

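View pics/side17.png

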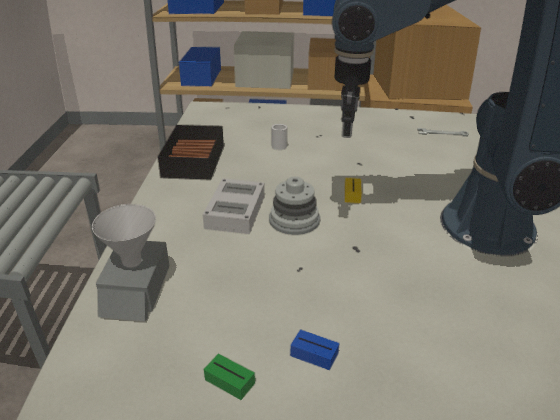

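View pics/top17.png

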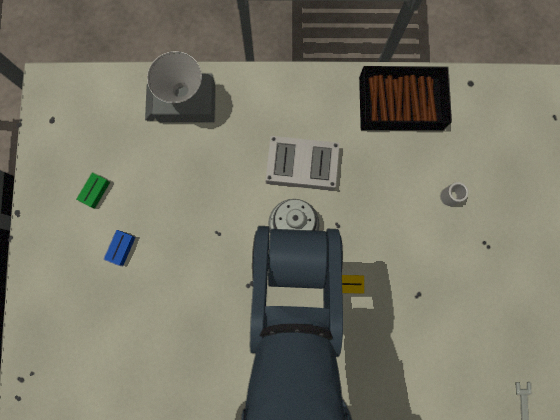

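```bash
python3 - <<'E'
from h import *
P=np.load('t17.npz')['P']
for n,c in [('b0',(.666,.0409)),('b1',(.6566,-.0507)),('fix',(.6613,-.0049))]:
    z=[round(float(np.nanmedian(P[(abs(P[...,0]-c[0]-dx)<.008)&(abs(P[...,1]-c[1])<.015)][:,2])),4) for dx in(-.03,0,.03)]
    print(n,z)
s=(P[...,2]>.06)&(np.hypot(P[...,0]-.578,P[...,1]+.384)<.05);print('sleeve',np.nanmean(P[s],0))
P0=np.load('top0.npz')['P'];s=(P0[...,2]>.06)&(np.hypot(P0[...,0]-.578,P0[...,1]+.384)<.05);print('sleeve0',np.nanmean(P0[s],0))
hand_in()
E
```

```text
b0 [0.0441, 0.0438, 0.0441]
b1 [0.0432, 0.0444, 0.0442]
fix [0.0437, 0.0437, 0.0439]
sleeve [ 0.57782298 -0.38599315  0.06788162]
sleeve0 [ 0.57789236 -0.38561859  0.06804835]
the job is handed in; nothing more can be done
```

The kit is ready and I handed the job in at about 35 s; no verdict is reported.

- **Flanges:** only the 120, 108 and 96 mm parts were there. They are stacked in that order on the spigot. Hub tops measured 55, 85 and 115 mm; fully seated would be 56, 86 and 116 mm. All three are within about 1 mm of the spigot axis as measured.
- **Bearing blocks:** both dark grey blocks are pressed to the lower stop in the pockets. Their tops read 43–44 mm, level with the fixture's 44 mm.
- **Sleeve:** it is upright and did not move (0.4 mm between readings, which is camera noise).
- **Robot and other parts:** the arm is clear of everything. The yellow, blue and green look-alikes were not touched, and no part was knocked aside during the run.

One check gave a useless result. A wrist-camera reading of the block height after pressing the second block landed on the gripper itself, so I checked it again with the top camera. No check failed on the parts themselves.

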